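# Show the amber culture jar to the inspection camera

## Robot

A 6-joint arm with a two-finger parallel gripper is mounted at the origin on the work surface. World frame = base frame: x ahead of the robot, y to its left, z up, the work surface at z = 0. Lengths are in mm, angles in rad, forces in N, time in s.
With the tool pointing down it reaches from about 350 to 925 mm from the base axis. Payload 6.4 kg.
Tool frame: the origin (TCP) lies on the centre line of the jaws, within the pads' length; the fingertips stand 8 mm ahead of it and the grasp point (between the pads) lies 11 mm behind it; z points along the fingers, y is the direction in which the jaws open and shut (so a half turn about z gives the same grasp; the last joint's range is limited). The gripper opens to 85 mm and grips with 20 to 120 N. Pads are 22 mm wide; open, the fingers measure 114 mm over their backs; the gripper's body (76 mm by 85 mm) begins 54 mm behind the grasp point. The pads swing forward as they close: fully open they stand 13 mm farther back than shut.
Start: joints at [-1.333, 0.245, 1.558, -0, 1.339, -0.174], TCP at [260.174, -595.67, 239.29] pointing down, gripper open.
Joint ranges: [-3.13, 3.13], [-1.02, 2.26], [0.13, 2.54], [-0.95, 4.09], [0.21, 2.88], [-2.74, 2.74]. Speed limits (rad/s): [2.57, 2.57, 3.14, 3.14, 3.14, 3.14].

## Interface

Orientations are given as a rotation vector (axis times angle).
In Python, from cell import state, get_image, hand_in gives the robot as it stands. The module is installed in compiled form; this text tells all that it offers.
- The arm moves only by the shell command python3 -m handwheel 'ROWS' [FORCE]. ROWS is JSON, a list that holds one entry, the list of rows, each a list of 5 numbers: the opening, from 0 (shut) to 1 (fully open), then the shift along the tool's x, y, z in mm, then the turn about the tool's z in rad. In form: [[[claw, dx, dy, dz, turn], ...]]. A call has 1 to 20 rows; each row shifts and turns the commanded pose from where the row before left it, along the tool's axes as they then stand; what a row does not reach is not made up. A row lasts 1/10 s, in which the tool goes at most 50 mm and 8.59 degrees, less where a joint would pass 70% of its speed; a pose out of reach is approached as far as the arm can. A call with a gripper value outside its range is refused whole. The fingers move at their own pace and stop on an object; FORCE is the grip in N (left out, the last holds). Time passes only in rows, so rows that do not move let the fingers close. It gives the time, the measured TCP pose, the force and the opening at its end, in the units of the state.
- state(): the state, without advancing time (a new reading comes with each control period).
- get_image(name): name is "side" or "top" or "wrist"; returns a dict with "img" (420x560x3 uint8, red, green, blue), "fov_y" (degrees; the focal length in pixels is half the picture's height over the tangent of half this angle, whatever the lens; pixels are square), "cx", "cy" (the principal point, pixels), "cam_to_world" (4x4, takes a point from camera to world coordinates). Camera axes: x right, y down, z forward; pixel columns grow to the right and rows downward; lengths in mm; the calibration is good to about 2 mm. A picture is of the moment at which its call begins. There is no depth.
- hand_in(): hands the job in, once; it reports no verdict.
The state is a dict: "t": time; "joint_pos": joint angles; "qd": joint speeds; "tau": joint torques, N m; "tcp_pos": TCP position; "ee_rot": TCP orientation; "contact_force": force on the tool from outside, world axes, zero at the start; "torque": the same for the moment, N m; "finger_gap": opening from 0.0 (shut) to 1.0 (fully open).
Only numpy, scipy, OpenCV 4.12 (cv2) and the standard library are available. Lean on these libraries where they do the work, as an engineer would, in place of code of your own. Each camera call takes 0.05 s, during which the arm holds its last target.

## Task

Get the jar inspection stand ready by setting the loose opal light cover fully down over the two pegs of its lamp and letting go of it. Then take the amber jar out of the crate and hold it in the air in front of the stand's upward-looking camera, mouth up, with the jar's bottom squarely facing the lens, centred on the lens axis and about 10 cm from the lens; finish while still holding it there, still. Leave the clear jars, the brush, the soap bottle, the lids and the timer where they are.

Things in the scene. Friction and masses are not known exactly. Their poses are not given: they have to be found in the camera images.
- cover: Opal light cover, loose, 140 g: a white rectangular block 54 x 54 mm and 50 mm high (rounded edges) standing on the middle of a grey flange 126 mm (its x) x 60 mm (its y) x 8 mm thick; 58 mm high in all. Two plain 12 mm through-holes in the flange, on its x axis at x = +48 and -48 mm. Origin: centre of the underside, z up. It works either way round (half turn). Starts upright on the table.
- stand: Jar inspection stand, fixed to the table, placed and turned anew each time: a grey base 150 mm (its x) x 200 mm (its y) x 30 mm high, carrying the lamp (at its y = -50 mm) and the camera (at its y = +60 mm). Origin: centre of the underside; z up; its front, with a black strip and a green light, faces -x, roughly to the robot.
- lamp_top (a point): Centre of the lamp on the stand's flat top, 30 mm above the table, at stand x = 0, y = -50 mm, marked by a yellow window 66 x 52 mm; axes as the stand's. Two steel pegs of 8 mm diameter rise 13 mm from the top (upper 5 mm tapered to 3 mm) at +48 and -48 mm along the stand's x from this point. With the cover seated its underside lies flat here, its origin on this point and its x axis along the stand's x.
- camera: Black inspection camera, fixed on the stand, a 46 mm cube-like housing with a dark round lens ring 42 mm across. Origin: centre of the lens face, at stand x = 40, y = 60 mm, 85 mm above the table. Its z axis is the lens axis, pointing out of the lens towards the jar: leaning from straight up by 30 degrees towards the stand's front (stand -x); so in the stand's frame it points along (-0.5, 0, 0.866). Its y axis is the stand's y.
- crate: White plastic crate, fixed to the table, placed and turned anew each time: 240 x 240 mm outside, walls 40 mm high and 5 mm thick, floor 5 mm thick. Origin: centre of the underside. The four jars stand upright in it near x, y = +-55 mm of its frame; which jar stands where changes.
- amber_jar: The amber (brown) glass jar, loose, about 120 to 220 g, open at the top: round body 62 mm in diameter up to 78 mm high, shoulder to a 54 mm neck from 86 mm to its rim at 100 mm; walls 4 mm. Origin: centre of its underside (the jar's bottom); z along its axis to the mouth. When it is in front of the camera as asked, its z axis points the same way as the camera's z axis and its origin is on that axis, 100 mm out from the lens.
- clear_jar_a: Clear glass jar, same size as the amber one, in the crate; leave alone. Origin: centre of its underside.
- clear_jar_b: Clear glass jar, same size as the amber one, in the crate; leave alone. Origin: centre of its underside.
- clear_jar_c: Clear glass jar, same size as the amber one, in the crate; leave alone. Origin: centre of its underside.
- brush: Brush with blue handle, 190 mm long, lying on the table near the robot, under 40 mm high; leave alone. Origin on the brush, x along its length.
- soap: Green soap bottle, 66 mm in diameter, 170 mm high, standing on the table; leave alone. Origin: centre of its underside.
- lids: Stack of orange and white jar lids, 66 mm in diameter, 37 mm high, on the table; leave alone. Origin: centre of its underside.
- timer: Small black timer, 60 x 70 x 22 mm, lying on the table behind, between stand and crate; leave alone. Origin: centre of its underside.
Mind the look-alikes: they are no part of the job. What is shaped like the amber_jar but blue is not meant.

How it is judged:
By the outcome, as a careful person would: the job done as asked, in the order asked, and still so for the second after the job is handed in, while the arm keeps its last pose, push and grip.
It also fails if it takes over 51 s, if anything falls off the work surface, if the arm or the gripper's body presses on something with over 40 N, if the wrist force passes 120 N, or if a joint passes its speed limit or range.

## Working session

There is one attempt and no reset: what is moved stays moved. The work goes in short steps, Python scripts to look and compute and a shell command to move; the robot and the scene stay as the last step left them, time stands still between calls to the robot, and variables do not carry over. Pictures are saved under pics/ and viewed, and the job is handed in when it is done.

```bash
ls; mkdir -p pics; python3 - <<'E'
from cell import state,get_image
import cv2,numpy as np,pickle
print(state())
for n in ["side","top","wrist"]:
    d=get_image(n); cv2.imwrite(f"pics/{n}0.png",d["img"][:,:,::-1]); pickle.dump(d,open(f"{n}0.pkl","wb"))
    print(n,d["fov_y"],d["cx"],d["cy"],np.round(d["cam_to_world"],3).tolist())
E
```

```text
pics
{'t': 0.0, 'joint_pos': array([-1.33310165e+00,  2.45835140e-01,  1.55902333e+00, -4.07982171e-06,
        1.33867989e+00, -1.74098076e-01]), 'qd': array([-5.81656214e-04, -3.05974885e-04,  4.16519380e-04, -9.94670322e-05,
        1.68599994e-04,  7.67460869e-04]), 'tau': array([-1.71680553e-03, -4.29506993e+01, -3.26129615e+01, -1.97050713e-04,
        5.23243798e-03, -1.42586742e-06]), 'tcp_pos': array([ 260.04039014, -595.12560378,  238.16181742]), 'ee_rot': array([-3.07333248e+00, -6.41885804e-01,  1.03337213e-04]), 'contact_force': array([-0.42180189,  1.46110157, -0.76815082]), 'torque': array([-0.02417024, -0.02997614,  0.01701946]), 'finger_gap': 1.0036689381321604}
side 46.356044788667695 289.89924564310854 218.2381627455021 [[-0.929, -0.282, 0.239, 207.123], [-0.37, 0.696, -0.616, 824.69], [0.008, -0.66, -0.751, 1135.858], [0.0, 0.0, 0.0, 1.0]]
top 46.865588105170026 286.6710148275055 208.08923190845624 [[-0.025, -0.996, 0.089, 422.383], [-1.0, 0.025, 0.0, -41.328], [-0.002, -0.089, -0.996, 1412.391], [0.0, 0.0, 0.0, 1.0]]
wrist 70.94201076882584 281.48380679586785 205.54112903382844 [[0.401, -0.877, -0.264, 325.331], [-0.916, -0.384, -0.114, -565.072], [-0.001, 0.287, -0.958, 372.587], [0.0, 0.0, 0.0, 1.0]]
```

View pics/side0.png

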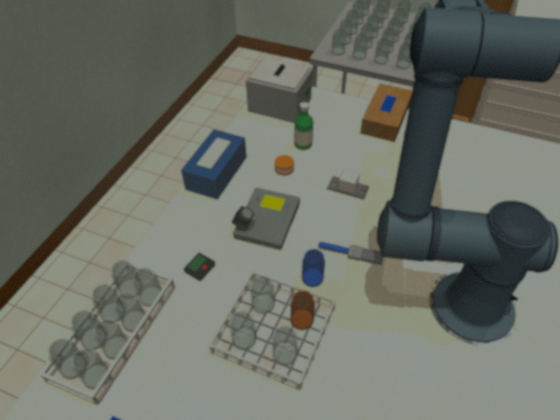

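View pics/top0.png

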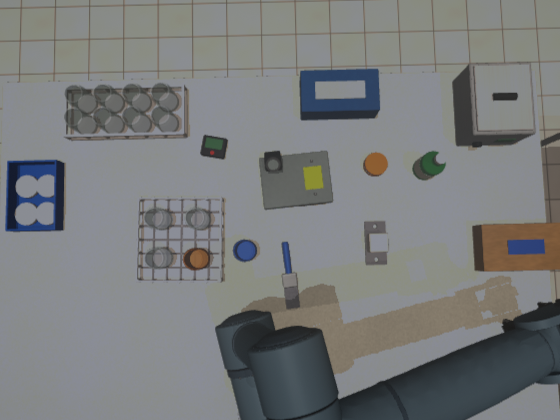

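View pics/wrist0.png

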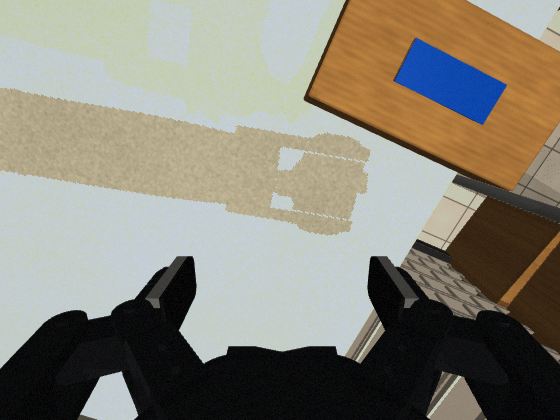

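The top view shows amber at (197,259), the blue decoy at (246,250), the cover at (376,243), and the stand at (296,180) with its camera at (273,161). I'll take zoomed crops next.

```bash
cat > h.py <<'E'
import numpy as np,cv2,pickle
from scipy.spatial.transform import Rotation as R
def ray(d,u,v):
    f=d["img"].shape[0]/2/np.tan(np.radians(d["fov_y"])/2)
    M=np.array(d["cam_to_world"]); r=M[:3,:3]@np.array([(u-d["cx"])/f,(v-d["cy"])/f,1]); return M[:3,3],r/np.linalg.norm(r)
def plane(d,u,v,z):
    o,r=ray(d,u,v); return o+r*(z-o[2])/r[2]
def proj(d,p):
    f=d["img"].shape[0]/2/np.tan(np.radians(d["fov_y"])/2)
    M=np.array(d["cam_to_world"]); c=M[:3,:3].T@(np.array(p,float)-M[:3,3]); return np.array([d["cx"]+f*c[0]/c[2],d["cy"]+f*c[1]/c[2]])
def tri(d1,p1,d2,p2):
    o1,r1=ray(d1,*p1);o2,r2=ray(d2,*p2)
    A=np.stack([r1,-r2],1); t=np.linalg.lstsq(A,o2-o1,rcond=None)[0]
    a=o1+r1*t[0]; b=o2+r2*t[1]; return (a+b)/2,np.linalg.norm(a-b)
E
python3 - <<'E'
import cv2
a=cv2.imread("pics/top0.png")
c=cv2.resize(a[190:290,130:410],None,fx=2.8,fy=2.8,interpolation=cv2.INTER_CUBIC)
c2=cv2.resize(a[135:220,190:410],None,fx=3.6,fy=3.6,interpolation=cv2.INTER_CUBIC)
cv2.imwrite("pics/c1.png",c);cv2.imwrite("pics/c2.png",c2)
b=cv2.imread("pics/side0.png")
cv2.imwrite("pics/c3.png",cv2.resize(b[150:390,200:400],None,fx=2.5,fy=2.5,interpolation=cv2.INTER_CUBIC))
E
```

```text
(no output)
```

View pics/c1.png

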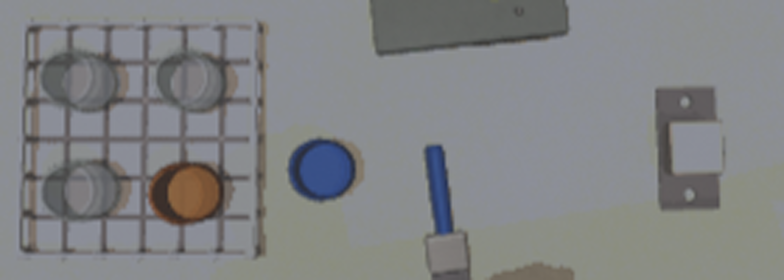

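View pics/c2.png

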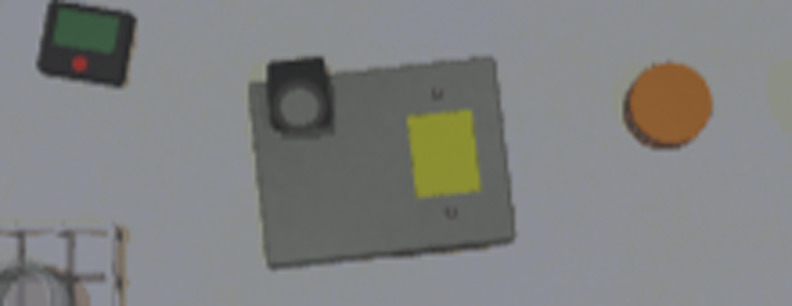

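View pics/c3.png

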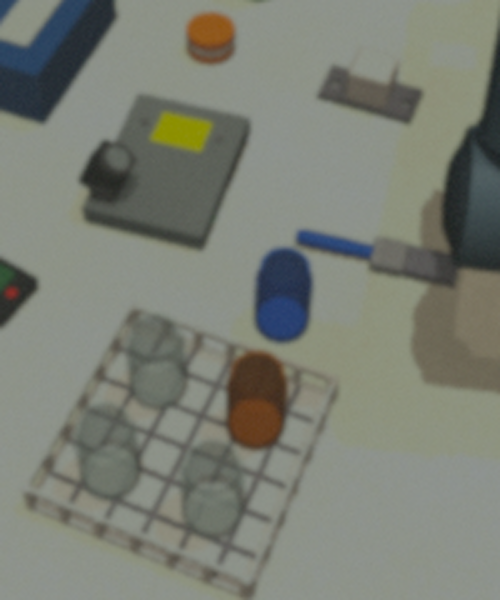

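```bash
python3 - <<'E'
from h import *
d=pickle.load(open("top0.pkl","rb")); s=pickle.load(open("side0.pkl","rb"))
q=lambda x,y:(190+(x+.5)/3.6-.5,135+(y+.5)/3.6-.5)
C=[plane(d,*q(*p),30)[:2] for p in [(250,83),(493,58),(513,239),(270,266)]]
print("stand",np.round(C,1).tolist(),"ctr",np.mean(C,0), [np.linalg.norm(C[i]-C[i-3]) for i in range(4)])
for i,j in [(3,0),(2,1)]:
    e=C[j]-C[i]; print("x axis yaw",np.degrees(np.arctan2(e[1],e[0])))
for i,j in [(1,0),(2,3)]:
    e=C[j]-C[i]; print("y axis yaw",np.degrees(np.arctan2(e[1],e[0]))-90)
P=[plane(d,*q(*p),43)[:2] for p in [(437,92),(451,210)]]; e=P[0]-P[1]
print("pegs",P,np.linalg.norm(e),np.degrees(np.arctan2(e[1],e[0])),np.mean(P,0))
# yellow
hsv=cv2.cvtColor(d["img"],cv2.COLOR_RGB2HSV)
def blob(m,box=None):
    n,l,st,c=cv2.connectedComponentsWithStats(m.astype(np.uint8)); 
    return sorted([(st[i,4],c[i].round(1).tolist(),st[i,:4].tolist()) for i in range(1,n)],reverse=True)[:4]
H,S,V=[hsv[:,:,i].astype(int) for i in range(3)]
print("yellow",b:=blob((H>24)&(H<36)&(S>140))); print("lamp",plane(d,*b[0][1],30))
q=lambda x,y:(130+(x+.5)/2.8-.5,190+(y+.5)/2.8-.5)
F=[plane(d,*q(*p),8)[:2] for p in [(656,87),(717,87),(719,209),(658,210)]]
print("flange",np.round(F,1).tolist(),np.mean(F,0))
Hh=[plane(d,*q(*p),8)[:2] for p in [(685,101),(689,195)]];e=Hh[0]-Hh[1]
print("holes",Hh,np.linalg.norm(e),np.degrees(np.arctan2(e[1],e[0])),np.mean(Hh,0))
K=[plane(d,*q(*p),58)[:2] for p in [(668,121),(722,120),(724,173),(671,174)]];print("block",np.round(K,1).tolist(),np.mean(K,0))
o=(H>3)&(H<20)&(S>110); 
print("orange",blob(o))
print("amber top",plane(d,*q(195,193),100), "amber bottom",plane(d,*q(177,193),0))
W=[plane(d,*q(*p),40)[:2] for p in [(27,25),(264,22),(262,255),(22,252)]]
print("crate",np.round(W,1).tolist(),np.mean(W,0),[np.linalg.norm(W[i]-W[i-3]) for i in range(4)])
J=[plane(d,*q(*p),100)[:2] for p in [(92,82),(203,81),(92,191),(195,193)]];print(np.round(J,1).tolist())
print("blue",plane(d,*q(323,168),100))
E
```

```text
stand [[693.9, 35.1], [709.3, -160.6], [562.7, -171.9], [546.0, 22.1]] ctr [627.96934945 -68.81953186] [np.float64(196.3451972224945), np.float64(147.04600969849642), np.float64(194.68707202111435), np.float64(148.50414023724971)]
x axis yaw 5.014189660265099
x axis yaw 4.371099605283796
y axis yaw 4.49897877880349
y axis yaw 4.92644674509782
pegs [array([ 680.32645474, -114.13458555]), array([ 585.63103148, -122.41827334])] 95.0570495503918 4.999346566133566 [ 632.97874311 -118.27642945]
yellow [(np.int32(376), [312.8, 177.2], [303, 166, 20, 23])]
lamp [ 633.05221487 -118.47045608   30.        ]
flange [[505.1, -264.3], [503.5, -327.5], [377.9, -324.1], [378.5, -261.4]] [ 441.24024883 -294.34914062]
holes [array([ 489.82740116, -293.76509001]), array([ 392.98642038, -293.91235742])] 96.84109275982358 0.08713040960546481 [ 441.40691077 -293.83872371]
block [[467.9, -267.0], [467.6, -320.9], [414.9, -320.6], [415.2, -267.9]] [ 441.39455069 -294.09122557]
orange [(np.int32(2917), [519.9, 246.5], [482, 223, 78, 48]), (np.int32(395), [375.7, 163.4], [365, 153, 23, 22]), (np.int32(305), [197.9, 257.9], [184, 249, 24, 20]), (np.int32(20), [187.6, 265.4], [183, 259, 12, 11])]
amber top [408.65302393 197.76526151 100.        ] amber bottom [408.07111409 234.63526728   0.        ]
crate [[582.4, 378.3], [579.4, 136.9], [344.5, 142.1], [353.5, 382.8]] [464.96651029 260.00463211] [np.float64(241.36291996032594), np.float64(234.97389733089793), np.float64(240.8887285256384), np.float64(229.0231058674623)]
[[518.2, 296.7], [516.5, 189.0], [413.0, 296.9], [408.7, 197.8]]
blue [429.55681689  74.13821979 100.        ]
```

Candidates:
- **Amber jar:** amber in the crate (top 197,259). The blue jar (246,250), the orange lids (376,164) and the clear jars are ruled out. I choose (197,259); crop c1 shows it brown and inside the crate.
- **Cover:** white block on a grey flange at (376,243). The white dishes in the blue tray and the brush head are not it. The hole spacing of 96.8 mm confirms it.

The stand also checks out: pegs 95 mm apart, yaw about 4.9°. Next I turn and move over the cover.

```bash
python3 -m handwheel '[[[1,0,0,0,0.14],[1,0,0,0,0.14],[1,0,0,0,0.132],[1,23,-38,0,0],[1,23,-38,0,0],[1,23,-38,0,0],[1,23,-38,0,0],[1,23,-38,0,0],[1,23,-38,0,0],[1,23,-38,0,0],[1,20,-35,0,0],[1,0,0,0,0]]]' 40
cat > snap.py <<'E'
import sys
from h import *
from cell import state,get_image
def snap(n,tag):
    d=get_image(n); cv2.imwrite(f"pics/{tag}.png",d["img"][:,:,::-1]); pickle.dump(d,open(f"{tag}.pkl","wb")); return d
if __name__=="__main__":
    snap(sys.argv[1],sys.argv[2]); s=state()
    Rm=R.from_rotvec(s["ee_rot"]).as_matrix()
    print(s["t"],s["tcp_pos"].round(2),"yaw",np.degrees(np.arctan2(Rm[1,0],Rm[0,0])).round(2),"z",Rm[:,2].round(4),s["contact_force"].round(1),round(s["finger_gap"],3),s["joint_pos"].round(2))
E
python3 snap.py wrist w1
```

```text
t: 1.35
tcp_pos: [442.7, -290.9, 239.0]
ee_rot: [-3.14, -0.008, -0.0]
contact_force: [-0.8, -0.7, 0.5]
finger_gap: 1.005
1.4 [ 441.95 -292.79  239.06] yaw 0.21 z [-3.e-04  2.e-04 -1.e+00] [ 0.8 -0.4 -0. ] 1.004 [-0.8  -0.04  1.86 -0.    1.32  0.77]
```

View pics/w1.png

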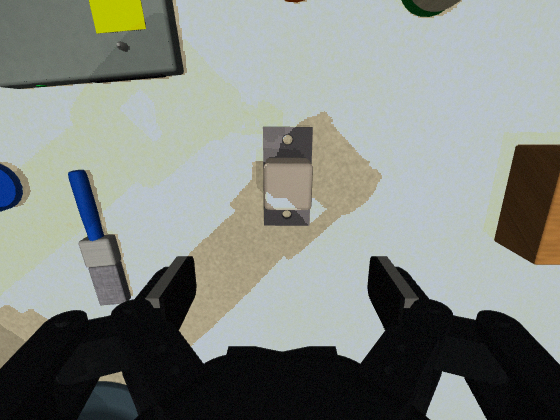

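The cover shows in the wrist view, with its holes at (287,140) and (286,214). I'll measure with those.

```bash
python3 - <<'E'
from h import *
d=pickle.load(open("w1.pkl","rb"))
c=d["img"][110:240,240:340,::-1]; cv2.imwrite("pics/w1c.png",cv2.resize(c,None,fx=5,fy=4.5 and 5,interpolation=cv2.INTER_CUBIC)[:600])
a=plane(d,287,140,8);b=plane(d,286,214,8);e=a-b;print(a,b,np.linalg.norm(e),np.degrees(np.arctan2(e[1],e[0])),(a+b)/2)
E
```

```text
[ 487.54284807 -296.04416218    8.        ] [ 393.01963201 -295.81363929    8.        ] 94.52349715902199 -0.13973246798466188 [ 440.28124004 -295.92890074    8.        ]
```

View pics/w1c.png

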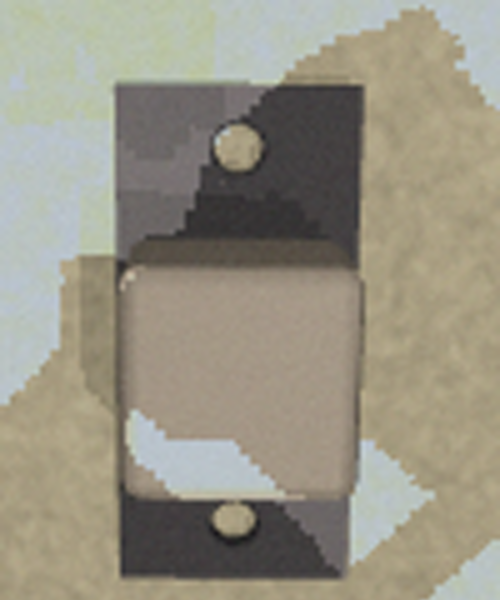

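```bash
python3 -m handwheel '[[[1,-1,2,43,0.01],[1,0,0,43,0],[1,0,0,43,0],[1,0,0,43,0],[1,0,0,35,0],[1,0,0,8,0],[1,0,0,0,0],[0,0,0,0,0],[0,0,0,0,0],[0,0,0,0,0],[0,0,0,0,0],[0,0,0,0,0]]]' 50
python3 snap.py wrist w2
```

```text
t: 2.6
tcp_pos: [441.6, -298.2, 26.7]
ee_rot: [3.138, -0.016, 0.005]
contact_force: [-1.2, -1.0, 6.7]
finger_gap: 0.628
2.65 [ 441.61 -298.27   26.69] yaw -0.58 z [ 0.0029 -0.0034 -1.    ] [-0.1 -1.4  7. ] 0.63 [-0.81  0.28  1.96 -0.    0.9   0.77]
```

View pics/w2.png

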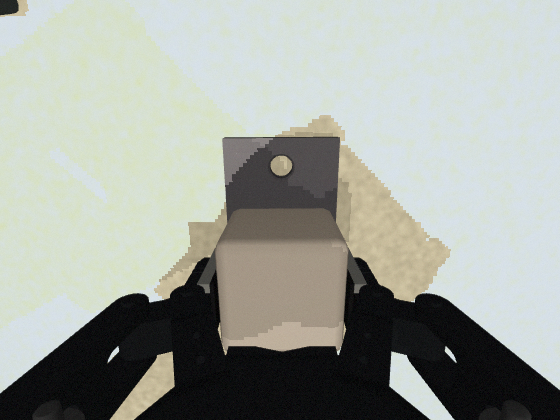

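```bash
python3 -m handwheel '[[[0,0,0,-40,0],[0,0,0,-40,0],[0,0,0,-40,0],[0,32,-29,0,0],[0,32,-29,0,0],[0,32,-29,0,0],[0,32,-29,0,0],[0,32,-29,0,0],[0,31,-31,0,0],[0,0,0,0,-0.09],[0,0,0,0,0],[0,0,0,0,0]]]' 60
python3 snap.py wrist w3;python3 snap.py top t3;python3 snap.py side s3
```

```text
t: 3.85
tcp_pos: [632.6, -122.8, 144.3]
ee_rot: [3.139, 0.122, -0.0]
contact_force: [-0.1, -0.5, -2.2]
finger_gap: 0.626
3.9 [ 632.46 -123.11  144.32] yaw 4.44 z [-3.e-04  0.e+00 -1.e+00] [ 0.9  0.5 -1. ] 0.623 [-0.37  0.33  1.64 -0.    1.18  1.13]
3.95 [ 632.46 -123.3   144.39] yaw 4.44 z [-1.e-04 -1.e-04 -1.e+00] [-0.   0.3 -1. ] 0.627 [-0.37  0.33  1.64 -0.    1.18  1.13]
4.0 [ 632.48 -123.39  144.39] yaw 4.45 z [-1.e-04  0.e+00 -1.e+00] [ 0.4 -0.2 -1.2] 0.624 [-0.37  0.33  1.64 -0.    1.18  1.12]
```

View pics/w3.png

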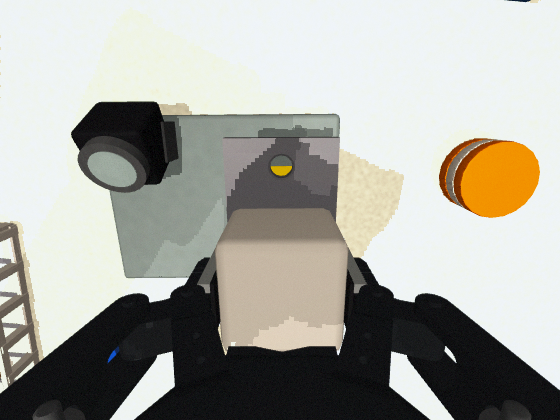

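View pics/s3.png

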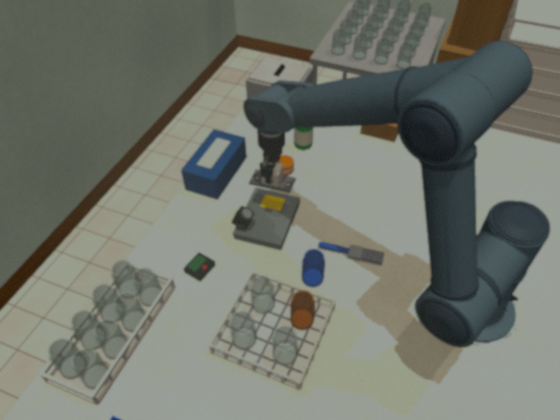

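```bash
python3 -m handwheel '[[[0,0,35,0,0],[0,0,33,0,0],[0,0,0,40,0],[0,0,0,25,0],[0,0,0,0,0],[0,0,0,0,0],[0,0,0,0,0]]]' 60
python3 snap.py wrist w4;python3 snap.py top t4
```

```text
t: 4.7
tcp_pos: [639.7, -191.1, 81.7]
ee_rot: [3.137, 0.125, 0.005]
contact_force: [-0.8, -0.8, -1.1]
finger_gap: 0.623
4.75 [ 639.84 -191.1    81.87] yaw 4.57 z [ 0.0037 -0.0019 -1.    ] [-0.5 -1.4 -0.4] 0.621 [-0.46  0.45  1.6  -0.    1.08  1.03]
4.8 [ 639.73 -190.97   81.7 ] yaw 4.58 z [ 0.0034 -0.0017 -1.    ] [ 0.8  0.7 -2.3] 0.622 [-0.46  0.45  1.6   0.    1.08  1.03]
```

View pics/w4.png

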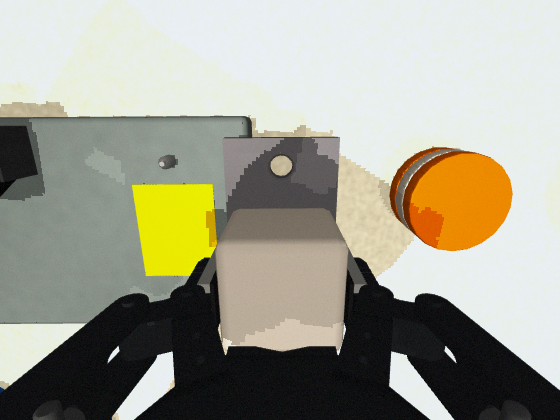

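```bash
python3 - <<'E'
from h import *
d=pickle.load(open("w4.pkl","rb"))
c=d["img"][130:290,120:345,::-1]; cv2.imwrite("pics/w4c.png",cv2.resize(c,None,fx=3.5,fy=3.5,interpolation=cv2.INTER_CUBIC))
E
```

```text
(no output)
```

View pics/w4c.png

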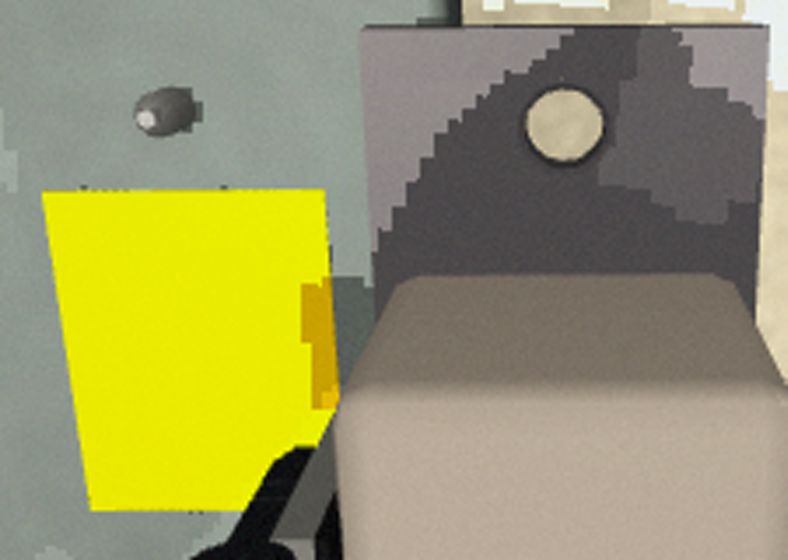

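```bash
python3 - <<'E'
from h import *
d=pickle.load(open("w4.pkl","rb"))
q=lambda x,y:(120+(x+.5)/3.5-.5,130+(y+.5)/3.5-.5)
tcp=np.array([639.8,-191.05,81.8]); yaw=np.radians(4.57)
X=np.array([np.cos(yaw),np.sin(yaw)]);Y=np.array([np.sin(yaw),-np.cos(yaw)])
T=lambda p:np.array([(p[:2]-tcp[:2])@X,(p[:2]-tcp[:2])@Y]).round(2)
print("peg tip",T(plane(d,*q(146,119),43)), plane(d,*q(146,119),43))
yc=[plane(d,*q(*p),30) for p in [(43,190),(325,190),(92,511),(350,511)]]
for p in yc: print("yel",T(p))
e=yc[0]-yc[1]; print("yaw from yel edge rel tool",np.degrees(np.arctan2(T(yc[0])[0]-T(yc[1])[0],-(T(yc[0])[1]-T(yc[1])[1]))))
for z in (58,60,62,64,66):
    a=plane(d,*q(361,27),z);b=plane(d,*q(768,27),z);h=plane(d,*q(565,125),z)
    print(z,np.linalg.norm(a-b),T(a),T(b),"hole",T(h))
E
```

```text
peg tip [ 45.22 -71.51] [ 679.17432639 -116.16453981   43.        ]
yel [ 30.2  -97.24]
yel [ 30.21 -45.35]
yel [-36.11 -96.86]
yel [-36.14 -44.67]
yaw from yel edge rel tool -0.011041776605084727
58 60.92506707696083 [ 61.22 -31.69] [61.24 29.24] hole [46.53 -1.16]
60 60.154831679215334 [ 61.35 -31.3 ] [61.37 28.85] hole [46.83 -1.16]
62 59.384596281469854 [ 61.47 -30.92] [61.49 28.47] hole [47.14 -1.16]
64 58.61436088372443 [ 61.59 -30.53] [61.61 28.08] hole [47.45 -1.16]
66 57.84412548597894 [ 61.71 -30.15] [61.73 27.7 ] hole [47.76 -1.16]
```

```bash
python3 -m handwheel '[[[0,-2,-35,0,0],[0,0,-35,0,0],[0,0,0,0,0],[0,0,0,0,0],[0,0,0,0,0]]]' 60
python3 snap.py wrist w5;python3 snap.py top t5;python3 - <<'E'
from h import *
d=pickle.load(open("w5.pkl","rb"))
c=d["img"][110:290,200:360,::-1]; cv2.imwrite("pics/w5c.png",cv2.resize(c,None,fx=3.3,fy=3.3,interpolation=cv2.INTER_CUBIC))
E
```

```text
t: 5.3
tcp_pos: [631.6, -121.6, 80.3]
ee_rot: [3.138, 0.125, 0.003]
contact_force: [0.6, -0.4, -0.9]
finger_gap: 0.623
5.35 [ 631.45 -121.82   80.09] yaw 4.53 z [ 1.4e-03 -7.0e-04 -1.0e+00] [-1.4 -0.3 -1.4] 0.625 [-0.37  0.41  1.67 -0.    1.07  1.13]
5.4 [ 631.31 -121.85   79.85] yaw 4.51 z [ 1.e-03 -5.e-04 -1.e+00] [-0.4  0.4 -1.6] 0.623 [-0.37  0.41  1.67 -0.    1.07  1.13]
```

View pics/w5c.png

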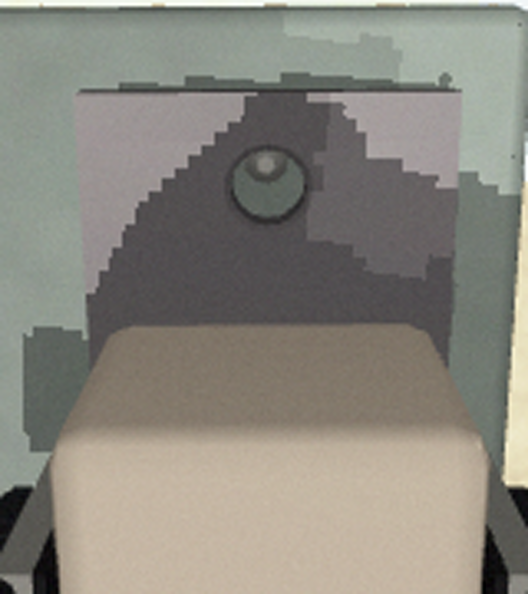

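```bash
python3 - <<'E'
from h import *
d=pickle.load(open("w5.pkl","rb"))
q=lambda x,y:(200+(x+.5)/3.3-.5,110+(y+.5)/3.3-.5)
tcp=np.array([631.4,-121.8,80]); yaw=np.radians(4.52)
X=np.array([np.cos(yaw),np.sin(yaw)]);Y=np.array([np.sin(yaw),-np.cos(yaw)])
T=lambda p:np.array([(p[:2]-tcp[:2])@X,(p[:2]-tcp[:2])@Y]).round(2)
print("tip",T(plane(d,*q(266,164),43)),"hole",[T(plane(d,*q(268,184),z)) for z in (58,60,62)])
a=plane(d,*q(78,92),59);b=plane(d,*q(462,92),59);print(np.linalg.norm(a-b))
E
```

```text
tip [48.21 -1.99] hole [array([47.02, -1.62]), array([47.33, -1.62]), array([47.64, -1.62])]
60.04055293531803
```

```bash
python3 -m handwheel '[[[0,1,0,0,0],[0,0,0,6,0],[0,0,0,6,0],[0,0,0,5,0],[0,0,0,3,0],[0,0,0,0,0]]]' 60
python3 snap.py wrist w6;python3 - <<'E'
from h import *
d=pickle.load(open("w6.pkl","rb"))
c=d["img"][110:290,200:360,::-1]; cv2.imwrite("pics/w6c.png",cv2.resize(c,None,fx=3.3,fy=3.3,interpolation=cv2.INTER_CUBIC))
E
```

```text
t: 6.0
tcp_pos: [631.3, -120.5, 58.3]
ee_rot: [-3.138, -0.125, 0.002]
contact_force: [0.2, 0.5, -1.9]
finger_gap: 0.621
6.05 [ 631.64 -120.64   58.83] yaw 4.57 z [-7.e-04  3.e-04 -1.e+00] [-0.1  0.8 -1.1] 0.627 [-0.36  0.44  1.67  0.    1.03  1.13]
```

View pics/w6c.png

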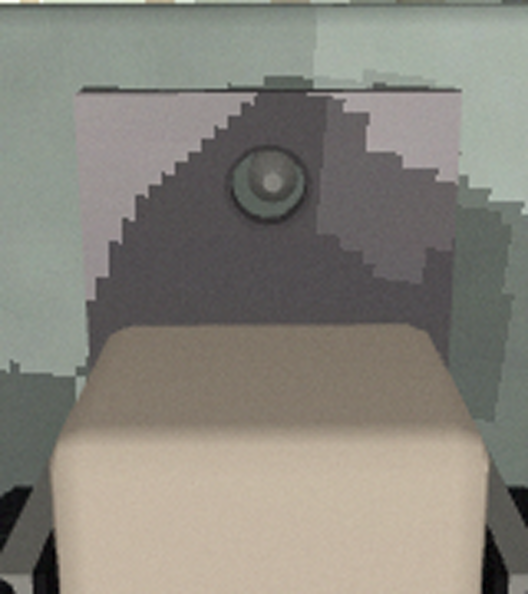

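```bash
python3 -m handwheel '[[[0,0,0,2,0],[0,0,0,2,0],[0,0,0,0,0],[0,0,0,0,0]]]' 60
python3 snap.py wrist w7;python3 - <<'E'
from h import *
d=pickle.load(open("w7.pkl","rb"))
c=d["img"][110:290,200:360,::-1]; cv2.imwrite("pics/w7c.png",cv2.resize(c,None,fx=3.3,fy=3.3,interpolation=cv2.INTER_CUBIC))
E
```

```text
t: 6.45
tcp_pos: [632.5, -120.9, 56.8]
ee_rot: [3.138, 0.126, 0.002]
contact_force: [-3.6, 0.9, 4.7]
finger_gap: 0.625
6.5 [ 632.48 -120.93   56.79] yaw 4.58 z [ 1.2e-03 -6.0e-04 -1.0e+00] [-4.1  1.3  4.8] 0.622 [-0.36  0.44  1.67 -0.    1.03  1.13]
```

View pics/w7c.png

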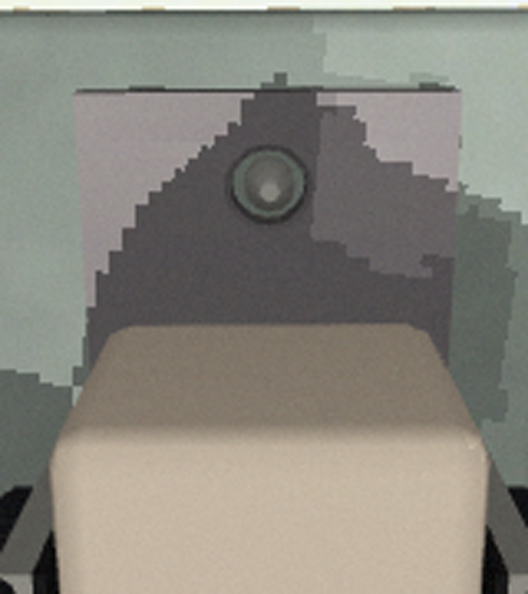

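Contact comes at TCP z 56.8, which equals the table grasp height of 26.7 plus 30, so the cover is seated with the peg through the hole. Next I release and rise.

```bash
python3 -m handwheel '[[[1,0,0,0,0],[1,0,0,0,0],[1,0,0,0,0],[1,0,0,0,0],[1,0,0,-20,0],[1,0,0,-45,0],[1,0,0,-45,0],[1,0,0,-45,0],[1,-25,0,-20,0],[1,-25,0,0,0],[1,0,0,0,0]]]' 60
python3 snap.py wrist w8;python3 snap.py side s8;python3 snap.py top t8
```

```text
t: 7.6
tcp_pos: [580.6, -124.8, 231.1]
ee_rot: [3.139, 0.124, 0.001]
contact_force: [-0.0, 0.5, -1.5]
finger_gap: 1.001
7.65 [ 581.35 -124.74  230.49] yaw 4.53 z [ 4.e-04 -0.e+00 -1.e+00] [ 0.4 -0.5 -0.3] 0.999 [-0.4   0.12  1.71  0.    1.3   1.09]
7.7 [ 581.88 -124.73  230.17] yaw 4.55 z [ 1.e-04  1.e-04 -1.e+00] [-0.1 -0.2  0.2] 0.997 [-0.4   0.13  1.71  0.    1.3   1.09]
7.75 [ 582.19 -124.69  229.95] yaw 4.57 z [-2.e-04  2.e-04 -1.e+00] [ 0.8 -0.3 -0.2] 0.999 [-0.4   0.13  1.71  0.    1.3   1.09]
```

View pics/w8.png

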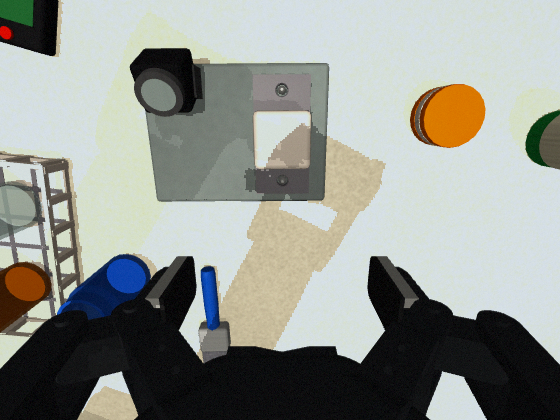

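The cover is seated and released, with peg tips visible in both holes at (281,90) and (282,181). Next I check the lens position and move over the amber jar.

```bash
python3 -m handwheel '[[[1,0,0,0,0.1],[1,-22,-40,0,0],[1,-22,-40,0,0],[1,-22,-40,0,0],[1,-22,-40,0,0],[1,-22,-40,0,0],[1,-22,-40,0,0],[1,-23,-40,0,0],[1,-23,-41,0,0],[1,0,0,0,0],[1,0,0,0,0],[1,0,0,0,0]]]' 60
python3 snap.py wrist w9;python3 snap.py side s9; python3 - <<'E'
from h import *
d=pickle.load(open("t8.pkl","rb")); cv2.imwrite("pics/t8c.png",cv2.resize(d["img"][130:230,240:360,::-1],None,fx=5,fy=5,interpolation=cv2.INTER_CUBIC))
w=pickle.load(open("w8.pkl","rb"))
print("lens w8",plane(w,161,91,85))
E
```

```text
t: 8.95
tcp_pos: [411.2, 199.4, 230.2]
ee_rot: [3.141, -0.033, -0.0]
contact_force: [0.7, -0.5, -0.0]
finger_gap: 0.999
9.0 [411.3  199.09 230.16] yaw -1.24 z [-3.e-04 -2.e-04 -1.e+00] [-0.7  0.2  0.1] 1.0 [ 0.2  -0.22  2.04 -0.    1.32  1.79]
9.05 [411.32 198.96 230.18] yaw -1.27 z [-3.e-04 -1.e-04 -1.e+00] [ 0.3  0.2 -0.2] 0.999 [ 0.2  -0.22  2.04 -0.    1.32  1.79]
lens w8 [665.39725589  -9.51009033  85.        ]
```

View pics/w9.png

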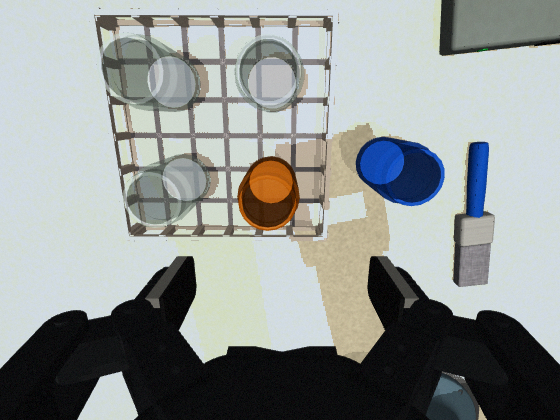

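View pics/t8c.png

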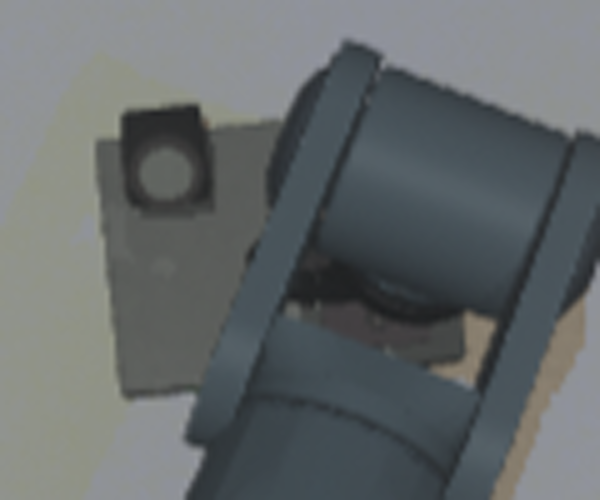

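```bash
python3 - <<'E'
from h import *
d=pickle.load(open("w9.pkl","rb")); cv2.imwrite("pics/w9c.png",cv2.resize(d["img"][140:245,220:340,::-1],None,fx=5,fy=5,interpolation=cv2.INTER_CUBIC))
E
```

```text
(no output)
```

View pics/w9c.png

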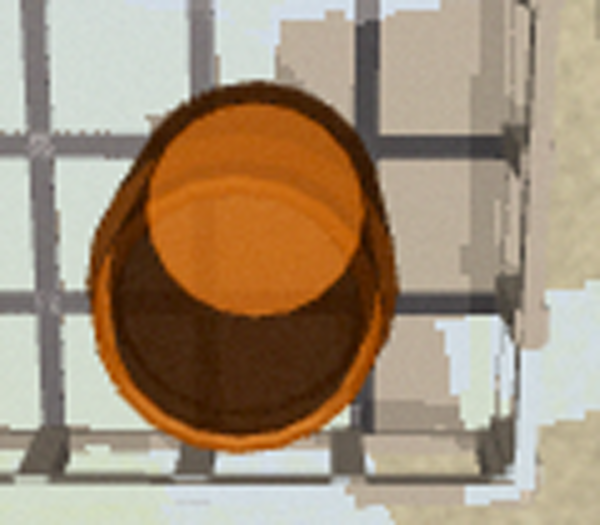

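```bash
python3 - <<'E'
from h import *
d=pickle.load(open("w9.pkl","rb")); s=pickle.load(open("s9.pkl","rb"))
q=lambda x,y:(220+(x+.5)/5-.5,140+(y+.5)/5-.5)
print("bottom",plane(d,*q(257,209),9),"rim",plane(d,*q(238,307),105))
print("rail",plane(d,*q(300,482),40),plane(d,*q(20,478),40),"lower line z5",plane(d,*q(300,435),5))
print("side wall top",plane(d,*q(525,300),40))
cv2.imwrite("pics/s9c.png",cv2.resize(s["img"][255:395,200:350,::-1],None,fx=4,fy=4,interpolation=cv2.INTER_CUBIC))
cv2.imwrite("pics/w9d.png",cv2.resize(d["img"][205:250,100:350,::-1],None,fx=3,fy=3,interpolation=cv2.INTER_CUBIC))
E
```

```text
bottom [407.08253772 213.24914485   9.        ] rim [409.27820389 213.39775664 105.        ]
rail [347.48999452 203.79553495  40.        ] [349.84474297 270.1282861   40.        ] lower line z5 [346.09412362 204.03705272   5.        ]
side wall top [391.2578015  151.41454412  40.        ]
```

View pics/s9c.png

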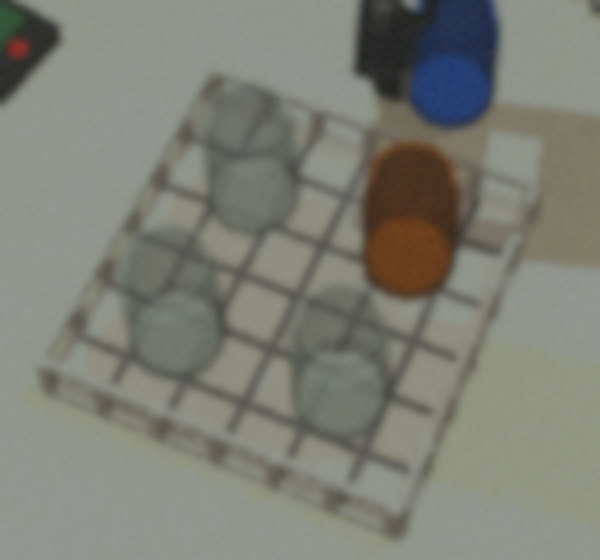

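View pics/w9d.png

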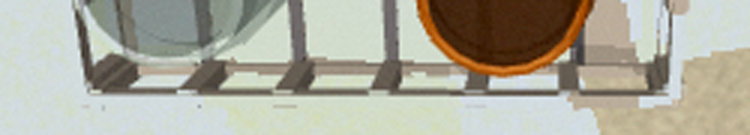

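The jar is at (408, 213) by both its rim and its bottom, and the front rail of the crate is at x≈347 to 352. Next I descend and grip at a height of about 62 mm on the jar.

```bash
python3 -m handwheel '[[[1,-3,-14,20,0],[1,0,0,40,0],[1,0,0,40,0],[1,0,0,40,0],[1,0,0,26,0],[1,0,0,8,0],[1,0,0,0,0],[0,0,0,0,0],[0,0,0,0,0],[0,0,0,0,0],[0,0,0,0,0]]]' 40
python3 snap.py wrist w10
```

```text
t: 10.15
tcp_pos: [409.8, 214.1, 58.3]
ee_rot: [-3.141, 0.032, -0.007]
contact_force: [1.7, -1.8, 6.0]
finger_gap: 0.7
10.2 [409.77 214.12  58.3 ] yaw -1.15 z [ 4.4e-03  5.0e-04 -1.0e+00] [-0.3 -2.   6.4] 0.702 [ 0.24  0.06  2.14 -0.    0.94  1.83]
```

View pics/w10.png

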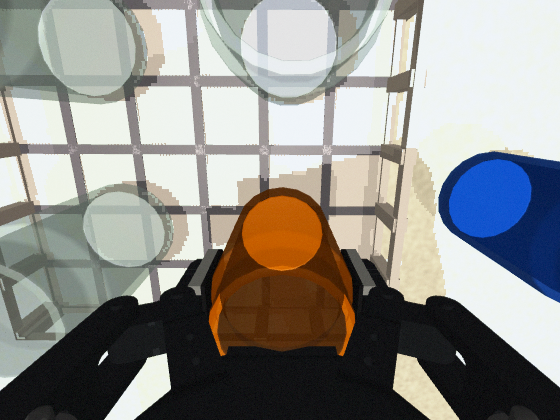

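```bash
python3 -m handwheel '[[[0,0,0,-10,0],[0,0,0,-12,0],[0,-10,0,0,0],[0,-10,0,0,0],[0,0,0,0,0],[0,0,0,0,0]]]' 40; python3 -m handwheel '[[[0,-3,0,0,0],[0,-3,0,0,0],[0,0,0,0,0]]]' 30;python3 -m handwheel '[[[0,-3,0,0,0],[0,-3,0,0,0],[0,0,0,0,0]]]' 30
python3 snap.py wrist w11
```

```text
t: 10.8
tcp_pos: [386.9, 214.2, 77.8]
ee_rot: [3.141, -0.031, -0.001]
contact_force: [0.1, 0.3, -2.3]
finger_gap: 0.698
t: 11.1
tcp_pos: [381.6, 214.4, 78.2]
ee_rot: [3.141, -0.032, -0.0]
contact_force: [-0.5, -0.6, -1.2]
finger_gap: 0.701
t: 11.4
tcp_pos: [378.5, 214.6, 79.6]
ee_rot: [-3.141, 0.031, -0.011]
contact_force: [6.1, -1.6, -3.1]
finger_gap: 0.703
11.45 [378.48 214.61  79.62] yaw -1.13 z [ 7.1e-03  4.0e-04 -1.0e+00] [ 6.9 -0.6 -2.9] 0.699 [ 0.25 -0.05  2.2  -0.    0.98  1.85]
```

View pics/w11.png

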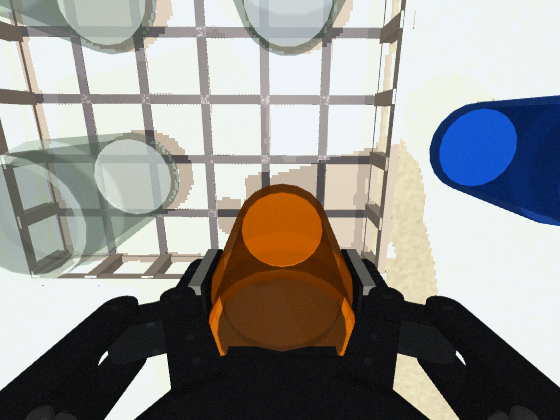

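```bash
python3 -m handwheel '[[[0,-3,0,0,0],[0,-3,0,0,0],[0,0,0,0,0]]]' 25;python3 -m handwheel '[[[0,-3,0,0,0],[0,-3,0,0,0],[0,0,0,0,0]]]' 25
python3 snap.py wrist w12
```

```text
t: 11.75
tcp_pos: [374.4, 215.0, 81.0]
ee_rot: [-3.14, 0.031, -0.018]
contact_force: [8.8, -1.5, 0.6]
finger_gap: 0.697
t: 12.05
tcp_pos: [369.7, 215.4, 81.9]
ee_rot: [-3.14, 0.031, -0.023]
contact_force: [10.1, -2.5, 2.5]
finger_gap: 0.701
12.1 [369.64 215.37  81.83] yaw -1.13 z [ 0.0145  0.0017 -0.9999] [ 9.6 -1.7  3.3] 0.704 [ 0.26 -0.08  2.22 -0.    0.98  1.85]
```

View pics/w12.png

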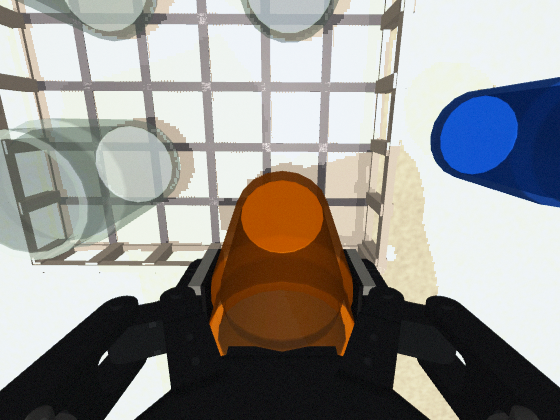

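```bash
cat > tilt.py <<'E'
from h import *
# camera in tool frame from w1 shot (tcp 441.95,-292.79,239.06 yaw .21, level)
d=pickle.load(open("w9.pkl","rb"));M=np.array(d["cam_to_world"])
y=np.radians(-1.26);Rt=np.array([[np.cos(y),np.sin(y),0],[np.sin(y),-np.cos(y),0],[0,0,-1.]])
tcp=np.array([411.32,199.0,230.17])
MT=np.eye(4);MT[:3,:3]=Rt.T@M[:3,:3];MT[:3,3]=Rt.T@(M[:3,3]-tcp)
d2=dict(d);d2["cam_to_world"]=MT
def disc(th,L,zg,x0=-2): # tool frame: G=(x0,0,zg); bottom dir: (sin th,0,cos th)
    th=np.radians(th); return proj(d2,[x0+(L-4)*np.sin(th),0,zg+(L-4)*np.cos(th)])
def corner(th,L,zg,x0=-2): # front (tool +x) bottom outer edge point
    th=np.radians(th); return proj(d2,[x0+L*np.sin(th)+31*np.cos(th),0,zg+L*np.cos(th)-31*np.sin(th)])
if __name__=="__main__":
    print(MT.round(3).tolist())
    for x0 in (-3,-1,0,1,2): print(x0,"th0",disc(0,64,-11,x0),corner(0,64,-11,x0))
    for th in range(0,46,5): print(th,disc(th,64,-11,-1).round(1),corner(th,64,-11,-1).round(1))
E
python3 tilt.py
```

```text
[[0.002, -0.958, -0.288, 71.243], [1.0, 0.002, 0.001, -1.45], [-0.0, -0.288, 0.958, -134.258], [0.0, 0.0, 0.0, 1.0]]
-3 th0 [283.4119538  233.08128781] [283.55491679 186.41747143]
-1 th0 [283.42343013 230.28602454] [283.5671285  183.40746494]
0 th0 [283.42919356 228.88223988] [283.57326195 181.89565947]
1 th0 [283.43497393 227.47432908] [283.5794139  180.37929181]
2 th0 [283.44077131 226.06227394] [283.58558446 178.85834128]
0 [283.4 230.3] [283.6 183.4]
5 [283.5 223. ] [283.6 176. ]
10 [283.5 215.9] [283.7 168.8]
15 [283.5 208.9] [283.8 161.8]
20 [283.6 202.2] [283.9 155.1]
25 [283.6 195.6] [284.  148.7]
30 [283.7 189.3] [284.1 142.8]
35 [283.8 183.2] [284.2 137.3]
40 [283.8 177.4] [284.3 132.3]
45 [283.9 171.9] [284.4 128. ]
```

Wrist view: the jar's front bottom edge moved from row 187 to 171, so it has pivoted about 11°. The target row is about 145. I continue.

```bash
python3 -m handwheel '[[[0,-3,0,0,0],[0,-3,0,0,0],[0,-3,0,0,0],[0,0,0,0,0]]]' 25;python3 -m handwheel '[[[0,-3,0,0,0],[0,0,0,0,0]]]' 25
python3 snap.py wrist w13;python3 snap.py side s13
```

```text
t: 12.5
tcp_pos: [361.1, 215.9, 82.4]
ee_rot: [-3.139, 0.031, -0.024]
contact_force: [10.0, -0.7, 5.5]
finger_gap: 0.699
t: 12.7
tcp_pos: [358.3, 216.0, 82.5]
ee_rot: [-3.138, 0.031, -0.025]
contact_force: [10.0, -1.1, 5.3]
finger_gap: 0.7
12.75 [358.26 216.05  82.48] yaw -1.15 z [ 0.0157  0.0028 -0.9999] [ 9.4 -0.9  6.1] 0.702 [ 0.27 -0.11  2.25 -0.    0.99  1.86]
12.8 [358.28 216.06  82.48] yaw -1.15 z [ 0.0156  0.0028 -0.9999] [ 9.9 -0.5  6. ] 0.699 [ 0.27 -0.11  2.25 -0.    0.99  1.86]
```

View pics/w13.png

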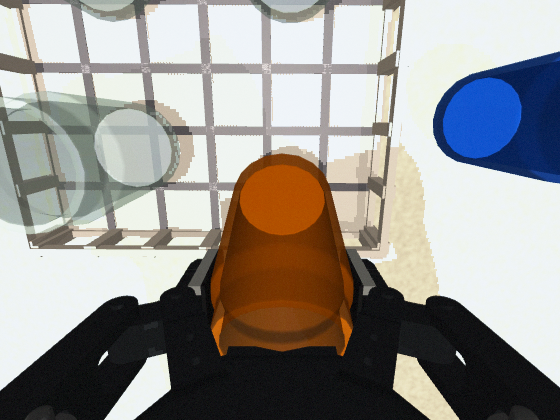

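```bash
python3 -m handwheel '[[[0,-3,0,0,0],[0,-3,0,0,0],[0,0,0,0,0],[0,0,0,0,0]]]' 25
python3 snap.py wrist w14;
```

```text
t: 13.2
tcp_pos: [352.1, 216.2, 82.5]
ee_rot: [-3.138, 0.032, -0.024]
contact_force: [8.2, -0.8, 7.9]
finger_gap: 0.706
13.25 [352.08 216.22  82.47] yaw -1.15 z [ 0.015   0.0028 -0.9999] [ 7.8 -0.9  6.9] 0.7 [ 0.28 -0.12  2.26 -0.    0.99  1.87]
```

View pics/w14.png

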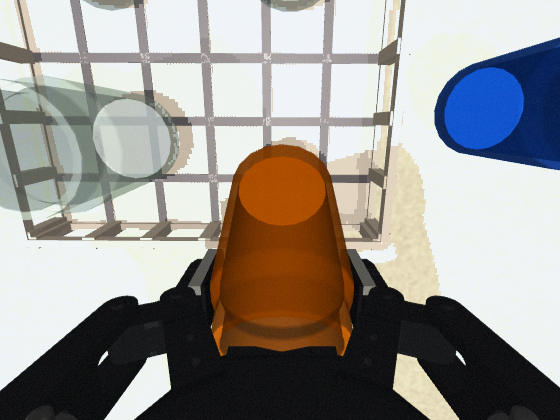

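The bottom edge is now at row 145 and the inner disc at row 190, which is about 30°. I tighten the grip, lift, and carry the jar high over to the stand.

```bash
python3 -m handwheel '[[[0,0,0,0,0],[0,0,0,0,0],[0,5,0,0,0],[0,0,0,-25,0],[0,0,0,-40,0],[0,0,0,-40,0],[0,0,0,-40,0],[0,0,0,-33,0],[0,0,0,0,-0.1],[0,20,25,0,0],[0,27,32,0,0],[0,27,32,0,0],[0,27,32,0,0],[0,27,32,0,0],[0,27,32,0,0],[0,27,32,0,0],[0,26,32,0,0],[0,0,0,0,0],[0,0,0,0,0]]]' 90
python3 snap.py wrist w15;python3 snap.py side s15;python3 snap.py top t15
```

```text
t: 15.15
tcp_pos: [577.6, -17.0, 254.9]
ee_rot: [-3.138, -0.123, 0.005]
contact_force: [-0.3, 0.7, -2.1]
finger_gap: 0.691
15.2 [577.22 -16.32 255.19] yaw 4.56 z [-0.0027  0.001  -1.    ] [ 0.1  0.3 -2.7] 0.691 [-0.22  0.06  1.73  0.    1.35  1.27]
15.25 [577.12 -15.91 255.52] yaw 4.6 z [-2.e-03  8.e-04 -1.e+00] [-0.5  0.4 -1.9] 0.692 [-0.22  0.06  1.73  0.    1.35  1.27]
15.3 [577.16 -15.71 255.84] yaw 4.63 z [-1.3e-03  5.0e-04 -1.0e+00] [-0.4  0.3 -1.9] 0.69 [-0.22  0.06  1.73  0.    1.35  1.27]
```

View pics/w15.png

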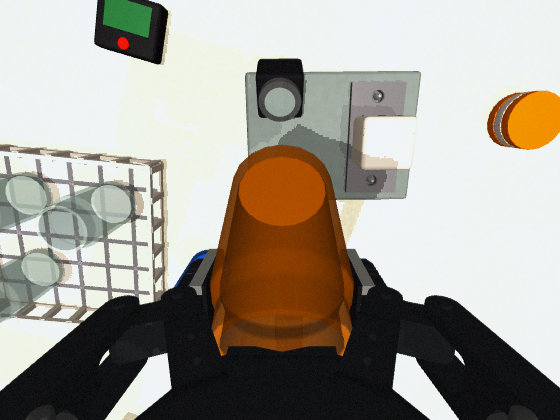

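View pics/s15.png

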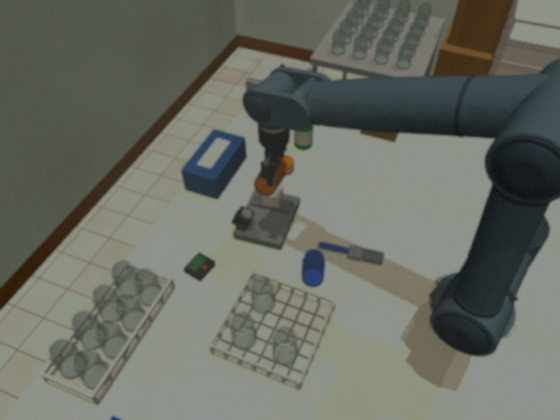

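```bash
python3 - <<'E'
from h import *
from tilt import disc,corner
w=pickle.load(open("w15.pkl","rb"));s=pickle.load(open("s15.pkl","rb"));t=pickle.load(open("t15.pkl","rb"))
cv2.imwrite("pics/s15c.png",cv2.resize(s["img"][130:250,210:330,::-1],None,fx=4,fy=4,interpolation=cv2.INTER_CUBIC))
cv2.imwrite("pics/w15c.png",cv2.resize(w["img"][50:310,195:375,::-1],None,fx=2.3,fy=2.3,interpolation=cv2.INTER_CUBIC))
cv2.imwrite("pics/t15c.png",cv2.resize(t["img"][120:240,220:380,::-1],None,fx=4,fy=4,interpolation=cv2.INTER_CUBIC))
for th in range(24,38,2): print(th,disc(th,64,-11,-2.3).round(1),corner(th,64,-11,-2.3).round(1),disc(th,67,-11,-2.3).round(1),corner(th,67,-11,-2.3).round(1))
print(disc(0,67,-11,-2.3),corner(0,67,-11,-2.3))
print("lens",plane(w,279.5,98.5,85))
E
```

```text
24 [283.6 198.9] [283.9 152.3] [283.6 195.9] [283.9 149.6]
26 [283.6 196.3] [284.  149.9] [283.6 193.2] [284. 147.]
28 [283.7 193.8] [284.  147.5] [283.6 190.6] [284.  144.5]
30 [283.7 191.3] [284.1 145.2] [283.7 188. ] [284. 142.]
32 [283.7 188.9] [284.1 143. ] [283.7 185.4] [284.1 139.6]
34 [283.7 186.5] [284.2 140.9] [283.7 182.9] [284.1 137.3]
36 [283.8 184.1] [284.2 138.8] [283.7 180.4] [284.2 135. ]
[283.38771752 230.44777916] [283.52808228 184.3562588 ]
lens [665.233805    -6.83403227  85.        ]
```

View pics/w15c.png

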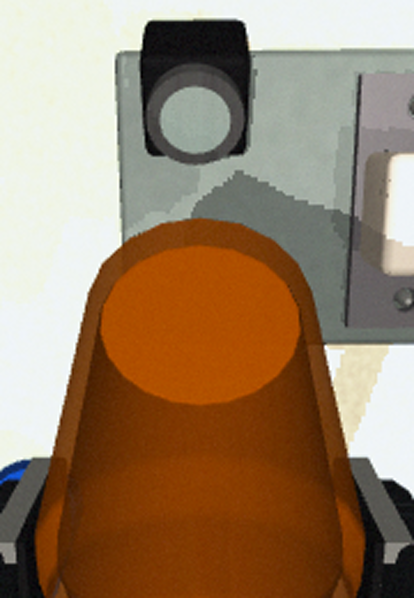

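View pics/s15c.png

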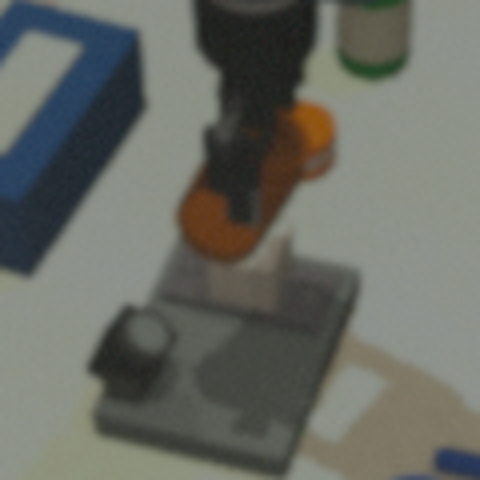

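View pics/t15c.png

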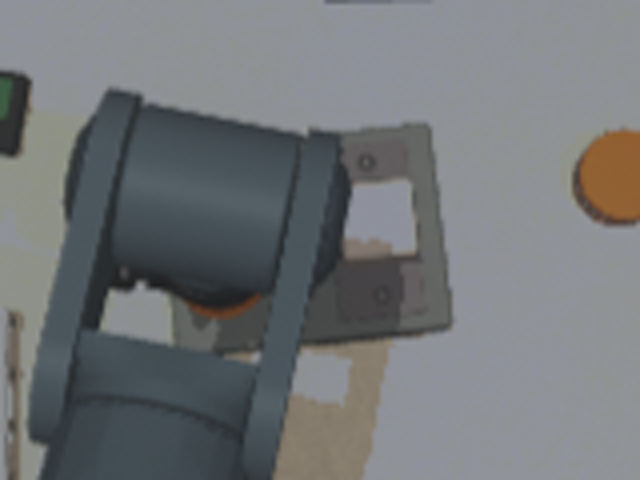

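```bash
python3 - <<'E'
from h import *
from tilt import d2
from scipy.optimize import least_squares
def ext(tag):
    im=pickle.load(open(tag+".pkl","rb"))["img"].astype(int)
    sub=im[100:300]; R_,G,B=[sub[:,:,i] for i in range(3)]
    m=((R_>140)&(G>55)&(B<60)&(R_-G>50)).astype(np.uint8)
    m=cv2.morphologyEx(m,cv2.MORPH_OPEN,np.ones((5,5)))
    n,l,st,c=cv2.connectedComponentsWithStats(m); i=1+np.argmax(st[1:,4]); x,y,w,h,a=st[i]
    cnt,_=cv2.findContours((l==i).astype(np.uint8),0,1); e=cv2.fitEllipse(max(cnt,key=len))
    return (x,y+100,x+w,y+h+100,a),e
for t in ("w10","w11","w12","w13","w14","w15"): print(t,ext(t))
im=pickle.load(open("w15.pkl","rb"))["img"]
print([(v,im[v,283].tolist()) for v in range(140,240,4)])
im=pickle.load(open("w10.pkl","rb"))["img"]
print([(v,im[v,283].tolist()) for v in range(180,300,4)])
E
```

```text
w10 ((np.int32(242), np.int32(196), np.int32(322), np.int32(271), np.int32(4681)), ((281.6180725097656, 132.8729705810547), (73.8232650756836, 78.88724517822266), 89.51834869384766))
w11 ((np.int32(242), np.int32(193), np.int32(322), np.int32(267), np.int32(4657)), ((281.5937194824219, 129.23892211914062), (73.10758972167969, 79.2193374633789), 90.21438598632812))
w12 ((np.int32(241), np.int32(181), np.int32(323), np.int32(253), np.int32(4646)), ((281.6272888183594, 116.47420501708984), (71.52332305908203, 80.77176666259766), 90.25071716308594))
w13 ((np.int32(240), np.int32(165), np.int32(324), np.int32(235), np.int32(4667)), ((281.60467529296875, 99.4515609741211), (69.43167877197266, 83.57764434814453), 89.93651580810547))
w14 ((np.int32(239), np.int32(156), np.int32(325), np.int32(226), np.int32(4719)), ((281.6026306152344, 90.4597396850586), (68.55337524414062, 85.60228729248047), 90.13031005859375))
w15 ((np.int32(239), np.int32(157), np.int32(325), np.int32(226), np.int32(4699)), ((281.55609130859375, 90.90178680419922), (68.46537017822266, 85.35430145263672), 90.5618133544921
[... 474 characters left out ...]
(228, [133, 60, 4]), (232, [128, 56, 0]), (236, [132, 59, 3])]
[(180, [198, 182, 163]), (184, [199, 183, 164]), (188, [88, 49, 16]), (192, [87, 44, 15]), (196, [187, 90, 6]), (200, [196, 97, 9]), (204, [191, 94, 1]), (208, [194, 97, 5]), (212, [194, 96, 11]), (216, [191, 94, 5]), (220, [191, 90, 0]), (224, [192, 94, 0]), (228, [189, 92, 6]), (232, [196, 95, 0]), (236, [197, 94, 0]), (240, [197, 94, 0]), (244, [200, 93, 0]), (248, [189, 91, 1]), (252, [184, 87, 0]), (256, [186, 88, 0]), (260, [182, 82, 0]), (264, [187, 87, 1]), (268, [212, 101, 0]), (272, [106, 49, 2]), (276, [88, 42, 15]), (280, [91, 51, 17]), (284, [90, 46, 12]), (288, [86, 46, 9]), (292, [92, 48, 17]), (296, [92, 47, 14])]
```

```bash
python3 - <<'E'
from h import *
from tilt import d2
f=210/np.tan(np.radians(d2["fov_y"])/2)
def ell(tag):
    im=pickle.load(open(tag+".pkl","rb"))["img"].astype(int)
    sub=im[100:300]; R_,G,B=[sub[:,:,i] for i in range(3)]
    m=((R_>140)&(G>55)&(B<60)&(R_-G>50)).astype(np.uint8)
    m=cv2.morphologyEx(m,cv2.MORPH_OPEN,np.ones((5,5)))
    n,l,st,c=cv2.connectedComponentsWithStats(m); i=1+np.argmax(st[1:,4]); x,y,w,h,a=st[i]
    return x-.5,x+w-.5,y+99.5,y+h+99.5
M=np.array(d2["cam_to_world"])
for t in ("w10","w12","w13","w14","w15"):
    x0,x1,v0,v1=ell(t)
    D=54*f/(x1-x0)              # mean depth
    a=(v0-d2["cy"])/f; b=(v1-d2["cy"])/f
    # P1=(y=a*(D-e),z=D-e), P2=(b*(D+g)...) with symmetric e: |P1-P2|=54
    from scipy.optimize import brentq
    g=lambda e: np.hypot(a*(D+e)-b*(D-e),2*e)-54
    e=brentq(g,0,40)
    for e in (e,):
        P1=M[:3,:3]@np.array([0,a*(D+e),D+e])+M[:3,3];P2=M[:3,:3]@np.array([0,b*(D-e),D-e])+M[:3,3]
        # also other sign
        P1b=M[:3,:3]@np.array([0,a*(D-e),D-e])+M[:3,3];P2b=M[:3,:3]@np.array([0,b*(D+e),D+e])+M[:3,3]
    for A,B in ((P1,P2),(P1b,P2b)):
        v=A-B; print(t,(x1-x0,v1-v0),"tilt",np.degrees(np.arctan2(-v[2],v[0])).round(1),"ctr",((A+B)/2).round(1))
# side
s=pickle.load(open("s15.pkl","rb"))["img"].astype(int)[130:250,210:330]
R_,G,B=[s[:,:,i] for i in range(3)]
m=((R_-B>40)&(R_<165)).astype(np.uint8)
cv2.imwrite("pics/s15m.png",cv2.resize(m*255,None,fx=4,fy=4,interpolation=0))
E
```

```text
w10 (np.float64(80.0), np.float64(75.0)) tilt -43.1 ctr [-2.3 -1.3 51.4]
w10 (np.float64(80.0), np.float64(75.0)) tilt 7.7 ctr [-5.2 -1.3 50.5]
w12 (np.float64(82.0), np.float64(72.0)) tilt -47.5 ctr [10.1 -1.3 50. ]
w12 (np.float64(82.0), np.float64(72.0)) tilt 13.0 ctr [ 6.9 -1.3 49.1]
w13 (np.float64(84.0), np.float64(70.0)) tilt -49.1 ctr [22.1 -1.3 48.8]
w13 (np.float64(84.0), np.float64(70.0)) tilt 16.4 ctr [18.8 -1.3 47.8]
w14 (np.float64(86.0), np.float64(70.0)) tilt -49.4 ctr [28.7 -1.3 46.2]
w14 (np.float64(86.0), np.float64(70.0)) tilt 17.8 ctr [25.4 -1.3 45.2]
w15 (np.float64(86.0), np.float64(69.0)) tilt -50.6 ctr [28.4 -1.3 46.1]
w15 (np.float64(86.0), np.float64(69.0)) tilt 19.0 ctr [25.1 -1.3 45.1]
```

View pics/s15m.png

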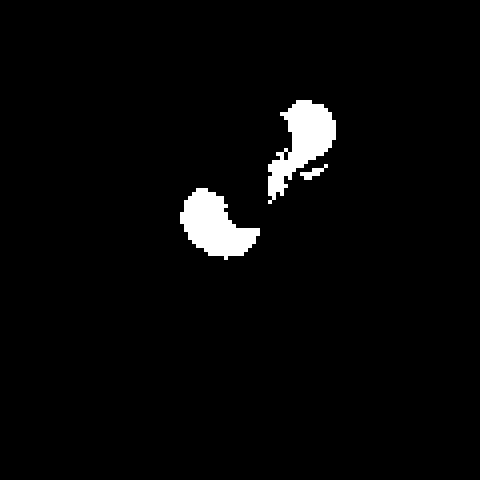

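```bash
python3 -m handwheel '[[[0,4,0,15,0],[0,3,0,15,0],[0,0,0,8,0],[0,0,0,0,0],[0,0,0,0,0],[0,0,0,0,0]]]' 90
python3 snap.py wrist w16;python3 snap.py side s16;python3 - <<'E'
from h import *
s=pickle.load(open("s16.pkl","rb"))
c=cv2.resize(s["img"][140:240,220:320,::-1],None,fx=6,fy=6,interpolation=cv2.INTER_CUBIC)
c=cv2.convertScaleAbs(c,alpha=1.7,beta=0)
cv2.imwrite("pics/s16c.png",c)
E
```

```text
t: 15.9
tcp_pos: [585.3, -16.1, 218.9]
ee_rot: [3.139, 0.125, 0.002]
contact_force: [-0.1, 0.6, -1.9]
finger_gap: 0.695
15.95 [585.39 -16.16 219.05] yaw 4.57 z [ 1.3e-03 -3.0e-04 -1.0e+00] [ 0.5  1.  -2.3] 0.696 [-0.22  0.11  1.74  0.    1.28  1.27]
16.0 [585.4  -16.19 219.09] yaw 4.57 z [ 1.4e-03 -3.0e-04 -1.0e+00] [-0.6  0.3 -1.9] 0.693 [-0.22  0.11  1.74  0.    1.28  1.27]
```

View pics/s16c.png

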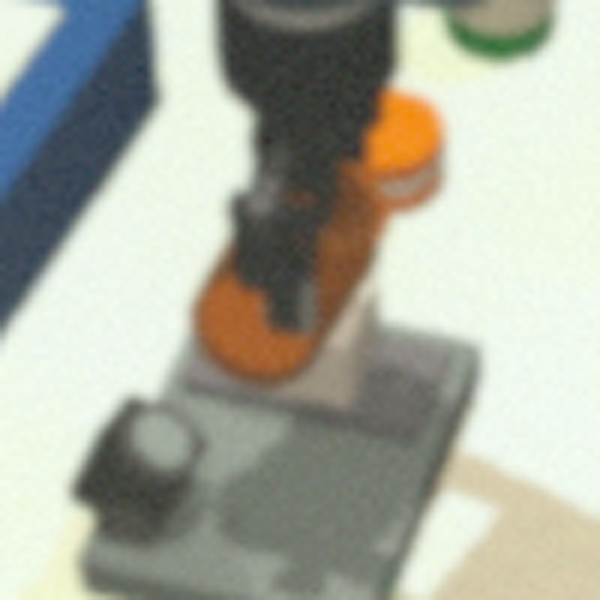

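```bash
python3 - <<'E'
from h import *
s=pickle.load(open("s16.pkl","rb"));w=pickle.load(open("w16.pkl","rb"))
y=np.radians(4.6);sx=np.array([np.cos(y),np.sin(y),0]);sy=np.array([-np.sin(y),np.cos(y),0]);Z=np.array([0,0,1.])
G=np.array([585.4,-16.2,230])-2.3*sx
cam=np.array(s["cam_to_world"])[:3,3]
for th in (15,20,25,30,35,40):
    t=np.radians(th); n=-np.sin(t)*sx+np.cos(t)*Z
    out=[]
    v=G-cam; q=np.cross(n,v); q/=np.linalg.norm(q)
    # silhouette tangent: perp offset to (axis,view)
    for sgn in (1,-1):
        a=proj(s,G-55*n+sgn*31*q);b=proj(s,G+10*n+sgn*31*q); e=b-a
        out.append((np.degrees(np.arctan2(e[0],-e[1])).round(1),((a-[220,140])*6).round(),((b-[220,140])*6).round()))
    print(th,out, "bottom ctr",((proj(s,G-64*n)-[220,140])*6).round())
E
```

```text
15 [(np.float64(18.1), array([224., 310.]), array([254., 217.])), (np.float64(21.3), array([353., 357.]), array([388., 266.]))] bottom ctr [284. 346.]
20 [(np.float64(25.5), array([217., 298.]), array([259., 210.])), (np.float64(28.7), array([340., 361.]), array([386., 275.]))] bottom ctr [273. 341.]
25 [(np.float64(33.0), array([212., 285.]), array([266., 203.])), (np.float64(36.1), array([326., 363.]), array([383., 284.]))] bottom ctr [262. 335.]
30 [(np.float64(40.3), array([209., 273.]), array([273., 197.])), (np.float64(43.3), array([311., 365.]), array([380., 292.]))] bottom ctr [251. 329.]
35 [(np.float64(47.3), array([206., 261.]), array([281., 192.])), (np.float64(50.2), array([297., 365.]), array([375., 299.]))] bottom ctr [241. 322.]
40 [(np.float64(54.0), array([204., 250.]), array([289., 188.])), (np.float64(56.7), array([282., 363.]), array([370., 306.]))] bottom ctr [232. 314.]
```

Disagreement here: the side view's silhouette edges sit at about 30° in the image, implying a tilt near 21°, while the wrist disc position implied 30°. The jar probably also slipped a few mm in the pads. I'll fit the edge properly.

```bash
cat > edge.py <<'E'
from h import *
def run(tag,rows,lo,hi,thr=None,left=False,show=True):
    s=pickle.load(open(tag+".pkl","rb")); im=cv2.GaussianBlur(s["img"].astype(np.float32),(3,3),0)
    g=im[:,:,0]-im[:,:,2]
    pts=[]
    for v in rows:
        r=g[v,lo:hi]; d=np.diff(r); 
        k=np.argmin(d) if not left else np.argmax(d)
        k0=max(1,k-2);k1=min(len(d)-1,k+3); w=np.abs(d[k0:k1]); pts.append((lo+0.5+np.sum(w*np.arange(k0,k1))/w.sum(),v))
    P=np.array(pts,np.float32); 
    vx,vy,x0,y0=cv2.fitLine(P,cv2.DIST_HUBER,0,0.01,0.01).ravel()
    if vy>0: vx,vy=-vx,-vy
    print(P[:,0].round(1).tolist()); print("angle",np.degrees(np.arctan2(vx,-vy)).round(1))
    return P
if __name__=="__main__":
    run("s16",range(180,199),266,290)
    run("s16",range(181,190),246,262,left=True)
E
python3 edge.py
```

```text
[282.5, 281.79998779296875, 281.5, 281.29998779296875, 280.79998779296875, 280.6000061035156, 279.6000061035156, 278.6000061035156, 277.8999938964844, 277.6000061035156, 276.8999938964844, 276.6000061035156, 275.29998779296875, 275.29998779296875, 267.79998779296875, 267.8999938964844, 272.3999938964844, 271.5, 271.29998779296875]
angle 33.2
[256.70001220703125, 255.60000610351562, 255.5, 255.39999389648438, 254.6999969482422, 254.60000610351562, 254.39999389648438, 253.6999969482422, 253.39999389648438]
angle 20.3
```

The edge fit without outliers gives 31.9° in the image, so the jar is tilted about 22°, with a slip of about 7 mm along tool x. It needs another 8°. I'll go back to the crate rail and push again with contact lower on the jar.

```bash
python3 -m handwheel '[[[0,0,0,-20,0],[0,0,0,-20,0],[0,-25,-31,0,0],[0,-25,-31,0,0],[0,-25,-31,0,0],[0,-25,-31,0,0],[0,-25,-31,0,0],[0,-25,-31,0,0],[0,-25,-31,0,0],[0,-23,-32,0,0],[0,0,0,0,0.1],[0,0,0,40,0],[0,0,0,40,0],[0,0,0,40,0],[0,0,0,30,0],[0,0,0,15,0],[0,0,0,0,0],[0,0,0,0,0]]]' 90
python3 snap.py wrist w17
```

```text
t: 17.8
tcp_pos: [368.5, 216.6, 94.2]
ee_rot: [-3.141, 0.032, -0.002]
contact_force: [0.4, -0.0, -2.1]
finger_gap: 0.692
17.85 [369.02 216.68  94.82] yaw -1.16 z [ 2.8e-03  8.0e-04 -1.0e+00] [ 1.3 -0.6 -1.7] 0.692 [ 0.26 -0.1   2.21  0.    1.03  1.86]
```

View pics/w17.png

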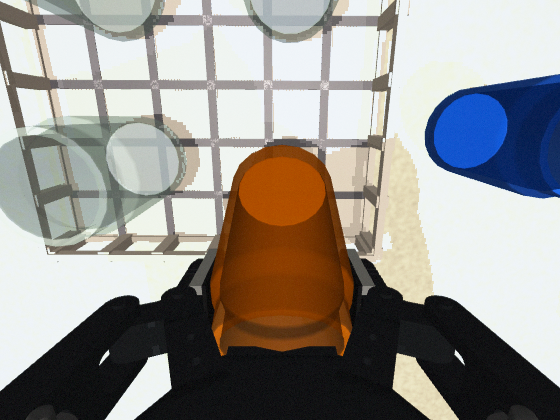

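```bash
python3 -m handwheel '[[[0,-7,0,0,0],[0,-6,0,0,0],[0,0,0,0,0],[0,0,0,0,0]]]' 30; for i in 1; do :; done; python3 -m handwheel '[[[0,-3,0,0,0],[0,-3,0,0,0],[0,0,0,0,0]]]' 25; python3 -m handwheel '[[[0,-3,0,0,0],[0,-2,0,0,0],[0,0,0,0,0]]]' 25
python3 snap.py wrist w18; python3 snap.py side s18
```

```text
t: 18.25
tcp_pos: [354.8, 216.7, 93.7]
ee_rot: [-3.141, 0.031, -0.002]
contact_force: [-0.4, 0.9, -2.6]
finger_gap: 0.695
t: 18.55
tcp_pos: [348.7, 216.8, 93.4]
ee_rot: [-3.141, 0.031, -0.001]
contact_force: [-0.8, -0.4, -1.1]
finger_gap: 0.693
t: 18.85
tcp_pos: [346.8, 217.1, 94.9]
ee_rot: [-3.14, 0.031, -0.013]
contact_force: [6.8, -0.5, -3.0]
finger_gap: 0.696
18.9 [346.77 217.14  94.88] yaw -1.14 z [ 8.2e-03  9.0e-04 -1.0e+00] [ 6.5 -0.9 -1.6] 0.692 [ 0.28 -0.15  2.26 -0.    1.03  1.87]
18.95 [346.78 217.14  94.86] yaw -1.15 z [ 8.1e-03  9.0e-04 -1.0e+00] [ 7.3 -1.  -2. ] 0.689 [ 0.28 -0.15  2.26 -0.    1.03  1.87]
```

View pics/w18.png

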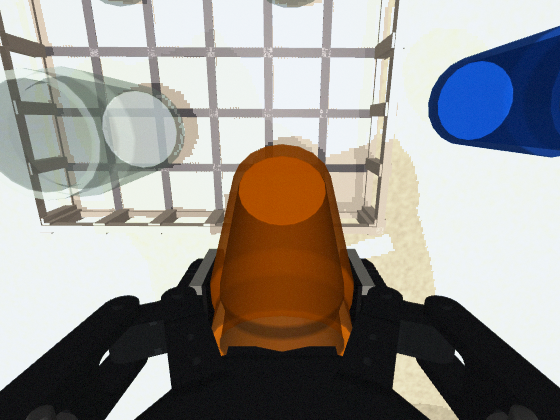

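```bash
python3 -m handwheel '[[[0,-3,0,0,0],[0,-3,0,0,0],[0,-3,0,0,0],[0,0,0,0,0]]]' 25; python3 -m handwheel '[[[0,-2,0,0,0],[0,0,0,0,0]]]' 25
python3 snap.py wrist w19; python3 snap.py side s19; python3 - <<'E'
from h import *
s=pickle.load(open("s19.pkl","rb"))
c=cv2.resize(s["img"][200:330,260:390,::-1],None,fx=4.6,fy=4.6,interpolation=cv2.INTER_CUBIC)
cv2.imwrite("pics/s19c.png",cv2.convertScaleAbs(c,alpha=1.7,beta=0))
E
```

```text
t: 19.35
tcp_pos: [340.3, 217.8, 96.7]
ee_rot: [-3.139, 0.031, -0.023]
contact_force: [9.6, -0.5, 2.8]
finger_gap: 0.692
t: 19.55
tcp_pos: [338.7, 217.9, 96.8]
ee_rot: [-3.139, 0.031, -0.025]
contact_force: [11.3, -1.0, 1.1]
finger_gap: 0.693
19.6 [338.74 217.92  96.78] yaw -1.15 z [ 0.0156  0.0024 -0.9999] [11.2 -1.3  1.4] 0.691 [ 0.29 -0.18  2.28 -0.    1.03  1.88]
19.65 [338.74 217.93  96.77] yaw -1.15 z [ 0.0155  0.0025 -0.9999] [10.9 -1.1  2.6] 0.691 [ 0.29 -0.18  2.28 -0.    1.03  1.88]
```

View pics/w19.png

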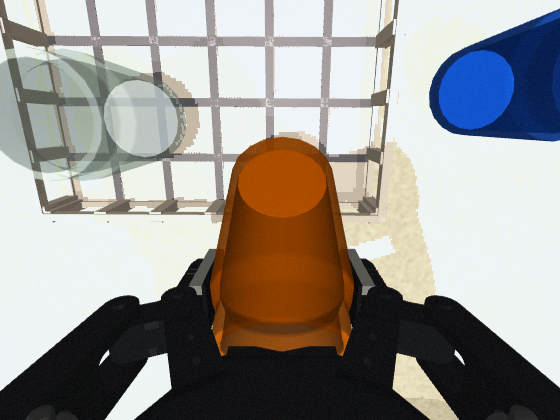

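View pics/s19c.png

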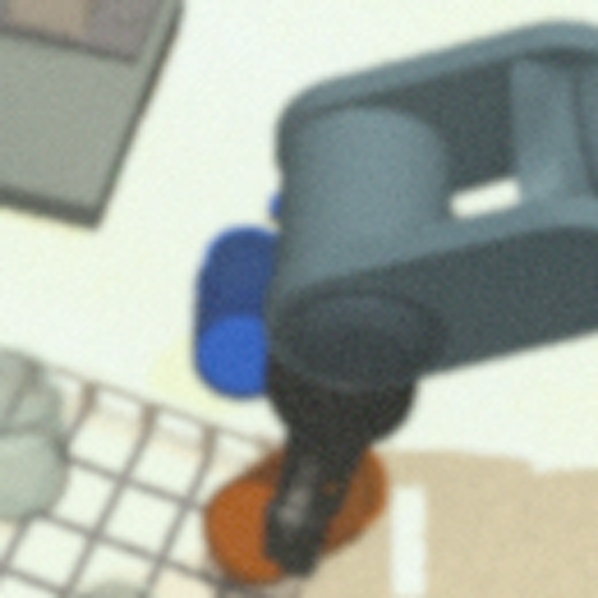

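```bash
cat > pred.py <<'E'
from h import *
def pred(tag,tcp,yawdeg,off,sc,xo,L=66,ths=(20,24,28,32,36,40)):
    s=pickle.load(open(tag+".pkl","rb"))
    y=np.radians(yawdeg);sx=np.array([np.cos(y),np.sin(y),0]);Z=np.array([0,0,1.])
    G=np.array(tcp)+[0,0,11]+xo*sx; cam=np.array(s["cam_to_world"])[:3,3]
    for th in ths:
        t=np.radians(th); n=-np.sin(t)*sx+np.cos(t)*Z; q=np.cross(n,G-cam); q/=np.linalg.norm(q); out=[]
        for sgn in (1,-1):
            a=proj(s,G-(L-8)*n+sgn*31*q);b=proj(s,G+10*n+sgn*31*q); e=b-a
            out.append((np.degrees(np.arctan2(e[0],-e[1])).round(1),((a-off)*sc).round().tolist(),((b-off)*sc).round().tolist()))
        print(th,out,"bot",((proj(s,G-L*n)-off)*sc).round(),"rim",((proj(s,G+(100-L)*n)-off)*sc).round())
E
python3 - <<'E'
from pred import *
pred("s19",[338.74,217.9,96.8],-1.15,[260,200],4.6,5)
from edge import run
s=pickle.load(open("s19.pkl","rb"))["img"].astype(int)
for v in range(296,328,2): print(v,(s[v,300:350,0]-s[v,300:350,2]).tolist())
E
```

```text
20 [(np.float64(43.5), [229.0, 499.0], [275.0, 450.0]), (np.float64(48.0), [308.0, 584.0], [359.0, 538.0])] bot [263. 546.] rim [335. 476.]
24 [(np.float64(50.5), [228.0, 491.0], [281.0, 446.0]), (np.float64(54.8), [297.0, 584.0], [354.0, 544.0])] bot [256. 542.] rim [339. 479.]
28 [(np.float64(57.0), [227.0, 483.0], [288.0, 443.0]), (np.float64(61.1), [285.0, 584.0], [350.0, 548.0])] bot [249. 538.] rim [342. 481.]
32 [(np.float64(62.9), [226.0, 476.0], [294.0, 441.0]), (np.float64(66.7), [275.0, 582.0], [346.0, 552.0])] bot [242. 533.] rim [346. 484.]
36 [(np.float64(68.2), [225.0, 470.0], [300.0, 440.0]), (np.float64(71.8), [264.0, 580.0], [342.0, 555.0])] bot [236. 528.] rim [349. 487.]
40 [(np.float64(73.0), [224.0, 464.0], [305.0, 439.0]), (np.float64(76.4), [255.0, 577.0], [338.0, 557.0])] bot [230. 523.] rim [353. 489.]
296 [11, 12, 12, 14, 15, 16, 12, 8, 7, 5, 5, 6, 6, 7, 9, 13, 15, 17, 19, 17, 18, 15, 6, 5, -1, 3, 1, -1, 1, 5, 3, 0, 2, 6, 1, 0, 3, 4, 3, 9, 14, 10, 8, 8, 10, 8, 7, 6, 5, 6]
298 [14, 16, 15, 17, 14, 15, 12, 11, 10, 11, 7, 8, 7, 8, 10, 14, 20, 21, 24, 30, 33, 2
[... 2052 characters left out ...]
9, 7, 2, 7, 4, 5, 3, 4, 5, 8, 15, 24, 28, 29, 29, 28, 26, 28, 25, 26, 25, 25, 25, 26, 24, 18, 10, 5, 3, 2, 1]
322 [14, 14, 16, 16, 17, 20, 26, 36, 44, 51, 61, 69, 72, 68, 71, 73, 69, 61, 54, 42, 28, 13, 6, 4, 5, 2, 9, 6, 10, 17, 25, 25, 25, 25, 25, 26, 25, 25, 25, 25, 25, 25, 25, 24, 21, 10, 5, 2, 2, 2]
324 [10, 10, 12, 9, 15, 13, 16, 21, 25, 34, 38, 48, 51, 60, 63, 66, 71, 66, 64, 60, 42, 29, 15, 9, 8, 9, 8, 13, 15, 22, 24, 25, 26, 26, 26, 25, 27, 26, 26, 27, 26, 25, 26, 24, 20, 10, 3, 2, 0, 0]
326 [16, 17, 16, 13, 12, 10, 11, 9, 11, 13, 18, 24, 29, 35, 35, 41, 36, 40, 35, 33, 27, 22, 19, 19, 16, 17, 18, 20, 23, 23, 25, 26, 25, 25, 26, 26, 26, 26, 26, 26, 24, 26, 27, 24, 20, 11, 4, 2, 0, 1]
```

```bash
python3 -m handwheel '[[[0,-3,0,0,0],[0,-3,0,0,0],[0,0,0,0,0],[0,0,0,0,0]]]' 25
python3 snap.py wrist w20; python3 snap.py side s20; python3 - <<'E'
from pred import *
s=pickle.load(open("s20.pkl","rb"))
c=cv2.resize(s["img"][200:330,260:390,::-1],None,fx=4.6,fy=4.6,interpolation=cv2.INTER_CUBIC)
cv2.imwrite("pics/s20c.png",cv2.convertScaleAbs(c,alpha=1.7,beta=0))
im=cv2.GaussianBlur(s["img"].astype(np.float32),(3,3),0);g=im[:,:,0]-im[:,:,2]
for v in range(294,314): 
    r=g[v,296:330]; k=[i for i in range(len(r)-1) if r[i]<33<=r[i+1]]; print(v,[296+i+(33-r[i])/(r[i+1]-r[i]) for i in k][:1],end=" ")
print()
for v in range(306,330):
    r=g[v,326:352]; k=[i for i in range(len(r)-1) if r[i]>=33>r[i+1]]; print(v,[326+i+(r[i]-33)/(r[i]-r[i+1]) for i in k][-1:],end=" ")
E
```

```text
t: 20.05
tcp_pos: [329.8, 218.3, 96.8]
ee_rot: [-3.139, 0.032, -0.009]
contact_force: [-2.0, 0.5, 16.8]
finger_gap: 0.693
20.1 [329.74 218.3   96.74] yaw -1.17 z [ 0.0058  0.0023 -1.    ] [-2.8  0.1 16.2] 0.69 [ 0.3  -0.2   2.29  0.    1.04  1.89]
20.15 [329.73 218.31  96.75] yaw -1.17 z [ 0.0058  0.0023 -1.    ] [-2.   0.3 16.9] 0.693 [ 0.3  -0.2   2.29  0.    1.04  1.89]
294 [] 295 [] 296 [] 297 [] 298 [] 299 [] 300 [np.float32(320.82455)] 301 [np.float32(319.4186)] 302 [np.float32(317.48386)] 303 [np.float32(314.95)] 304 [np.float32(312.55045)] 305 [np.float32(310.89676)] 306 [np.float32(309.63586)] 307 [np.float32(308.59903)] 308 [np.float32(307.78403)] 309 [np.float32(307.19086)] 310 [np.float32(306.75)] 311 [np.float32(306.42804)] 312 [np.float32(306.21756)] 313 [np.float32(306.15326)] 
306 [np.float32(347.70834)] 307 [np.float32(347.39694)] 308 [np.float32(347.25092)] 309 [np.float32(347.2043)] 310 [np.float32(347.0806)] 311 [np.float32(346.8545)] 312 [np.float32(346.58087)] 313 [np.float32(346.23294)] 314 [np.float32(345.7268)] 315 [np.float32(345.10968)] 316 [np.float32(344.2198)] 317 [np.float32(342.05713)] 318 [np.float32(339.82053)] 319 [np.float32(338.19232)] 320 [np.float32(336.57144)] 321 [] 322 [] 323 [] 324 [] 325 [] 326 [] 327 [] 328 [] 329 []
```

View pics/s20c.png

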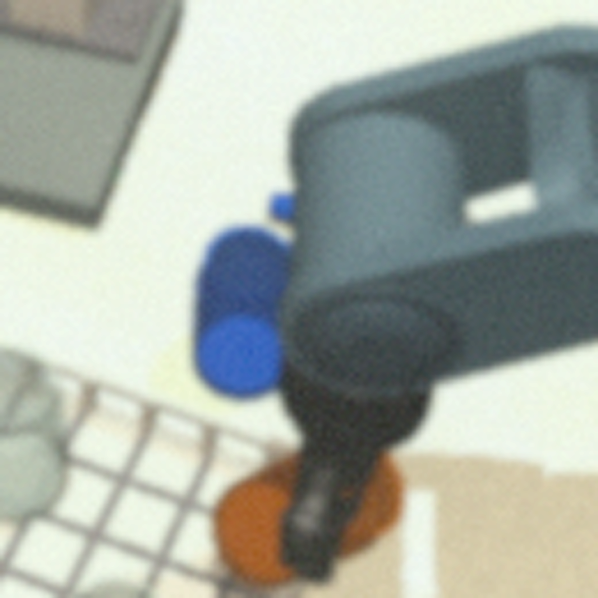

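```bash
python3 - <<'E'
from pred import *
pred("s20",[329.74,218.3,96.75],-1.17,[0,0],1,6,ths=(24,28,32,36))
E
```

```text
24 [(np.float64(51.0), [312.0, 308.0], [324.0, 298.0]), (np.float64(55.3), [327.0, 328.0], [340.0, 320.0])] bot [319. 319.] rim [337. 305.]
28 [(np.float64(57.4), [312.0, 306.0], [326.0, 298.0]), (np.float64(61.5), [325.0, 328.0], [339.0, 320.0])] bot [317. 318.] rim [338. 306.]
32 [(np.float64(63.2), [312.0, 305.0], [327.0, 297.0]), (np.float64(67.1), [323.0, 328.0], [338.0, 321.0])] bot [316. 317.] rim [338. 306.]
36 [(np.float64(68.5), [312.0, 303.0], [328.0, 297.0]), (np.float64(72.1), [320.0, 327.0], [337.0, 322.0])] bot [314. 316.] rim [339. 307.]
```

View pics/w20.png

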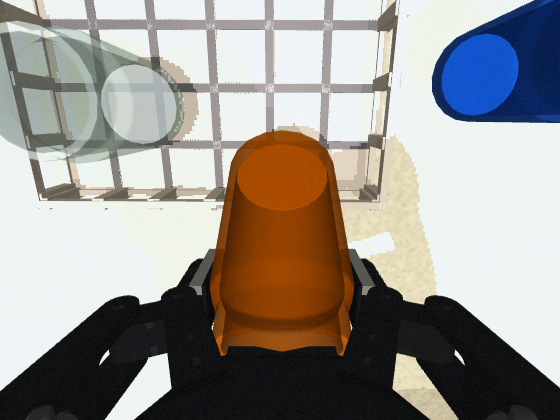

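```bash
python3 -m handwheel '[[[0,0,0,0,0],[0,0,0,0,0],[0,0,0,-20,0],[0,0,0,-40,0],[0,0,0,-40,0],[0,0,0,-40,0],[0,0,0,-20,0],[0,0,0,0,-0.1],[0,28,31,0,0],[0,28,31,0,0],[0,28,32,0,0],[0,28,32,0,0],[0,28,32,0,0],[0,28,32,0,0],[0,28,32,0,0],[0,28,30,0,0],[0,0,0,0,0],[0,0,0,0,0],[0,0,0,0,0],[0,0,0,0,0]]]' 90
python3 snap.py wrist w21; python3 snap.py side s21; python3 - <<'E'
from pred import *
s=pickle.load(open("s21.pkl","rb"))
c=cv2.resize(s["img"][140:240,220:320,::-1],None,fx=6,fy=6,interpolation=cv2.INTER_CUBIC)
cv2.imwrite("pics/s21c.png",cv2.convertScaleAbs(c,alpha=1.7,beta=0))
E
```

```text
t: 22.15
tcp_pos: [569.4, -15.2, 253.2]
ee_rot: [-3.139, -0.127, 0.001]
contact_force: [-0.1, -0.2, -1.8]
finger_gap: 0.689
22.2 [569.54 -15.25 253.41] yaw 4.64 z [-0.e+00  1.e-04 -1.e+00] [ 0.8 -0.3 -1.5] 0.687 [-0.23  0.05  1.75  0.    1.34  1.26]
22.25 [569.65 -15.34 253.52] yaw 4.64 z [ 2.e-04  0.e+00 -1.e+00] [ 0.2 -0.9 -1.5] 0.69 [-0.23  0.05  1.75  0.    1.34  1.26]
```

View pics/s21c.png

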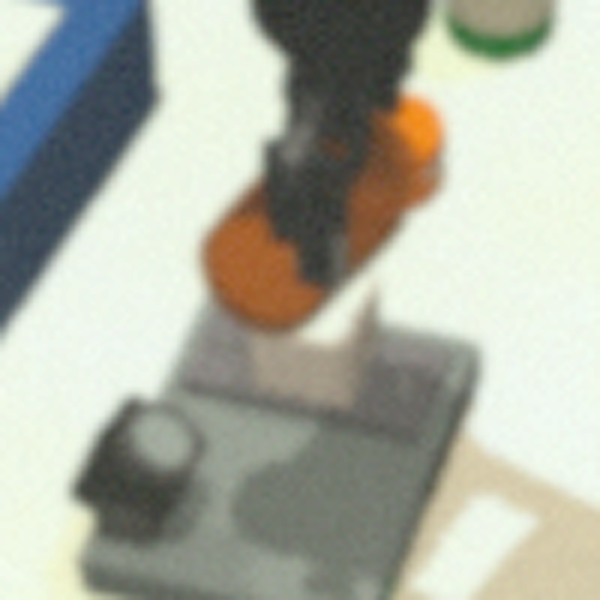

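View pics/w21.png

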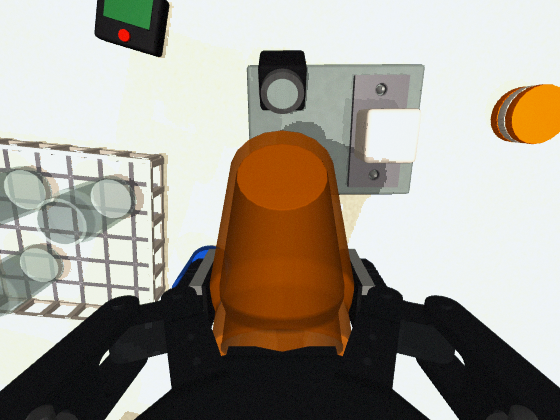

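```bash
cat > meas.py <<'E'
from pred import *
import sys
def bnd(tag,v0,v1,u0,u1,thr,left):
    s=pickle.load(open(tag+".pkl","rb")); im=cv2.GaussianBlur(s["img"].astype(np.float32),(3,3),0);g=im[:,:,0]-im[:,:,2]; P=[]
    for v in range(v0,v1):
        r=g[v,u0:u1]
        k=[i for i in range(len(r)-1) if ((r[i]<thr<=r[i+1]) if left else (r[i]>=thr>r[i+1]))]
        if k: i=k[0] if left else k[-1]; P.append((u0+i+(thr-r[i])/(r[i+1]-r[i]),v))
    P=np.array(P,np.float32); vx,vy,_,_=cv2.fitLine(P,cv2.DIST_HUBER,0,.01,.01).ravel()
    if vy>0: vx,vy=-vx,-vy
    print("L" if left else "R",[(round(float(a),1),int(b)) for a,b in P],"angle",np.degrees(np.arctan2(vx,-vy)).round(1))
E
python3 - <<'E'
from meas import *
bnd("s21",180,194,265,292,30,False)
bnd("s21",169,178,250,268,30,True)
pred("s21",[569.6,-15.3,253.5],4.64,[0,0],1,6,ths=(24,26,28,30,32,34,36))
E
```

```text
R [(282.7, 180), (281.7, 181), (280.6, 182), (269.0, 183), (269.1, 184), (269.4, 185), (269.8, 186), (271.5, 187), (272.9, 188), (273.2, 189), (272.9, 190), (272.1, 191), (271.2, 192), (269.9, 193)] angle 49.3
L [(260.6, 173), (259.2, 174), (257.8, 175), (256.7, 176), (255.8, 177)] angle 50.9
24 [(np.float64(31.1), [257.0, 181.0], [266.0, 165.0]), (np.float64(34.3), [277.0, 193.0], [287.0, 179.0])] bot [266. 189.] rim [280. 166.]
26 [(np.float64(34.0), [257.0, 180.0], [267.0, 165.0]), (np.float64(37.1), [276.0, 193.0], [286.0, 179.0])] bot [265. 188.] rim [280. 167.]
28 [(np.float64(36.9), [256.0, 179.0], [267.0, 165.0]), (np.float64(40.0), [275.0, 193.0], [286.0, 180.0])] bot [264. 188.] rim [281. 167.]
30 [(np.float64(39.8), [256.0, 178.0], [268.0, 164.0]), (np.float64(42.8), [274.0, 194.0], [286.0, 180.0])] bot [263. 187.] rim [281. 167.]
32 [(np.float64(42.6), [256.0, 177.0], [268.0, 164.0]), (np.float64(45.5), [273.0, 194.0], [285.0, 181.0])] bot [263. 187.] rim [281. 167.]
34 [(np.float64(45.4), [255.0, 176.0], [269.0, 163.0]), (np.float64(48.3), [272.0, 193.0], [285.0, 181.0])] bot [262. 186.] rim [282. 168.]
36 [(np.float64(48.1), [255.0, 176.0], [269.0, 163.0]), (np.float64(50.9), [271.0, 193.0], [285.0, 182.0])] bot [261. 186.] rim [282. 168.]
```

```bash
python3 - <<'E'
from h import *
s=pickle.load(open("s21.pkl","rb"))["img"].astype(int)
g=s[:,:,0]-s[:,:,2]
print("     ",list(range(268,294)))
for v in range(174,196): print(v,g[v,268:294].tolist())
print("left",list(range(250,268)))
for v in range(166,186): print(v,g[v,250:268].tolist())
E
```

```text
[268, 269, 270, 271, 272, 273, 274, 275, 276, 277, 278, 279, 280, 281, 282, 283, 284, 285, 286, 287, 288, 289, 290, 291, 292, 293]
174 [0, 3, 2, 5, 1, 2, 0, 0, 2, 16, 33, 46, 50, 53, 52, 54, 53, 51, 46, 44, 36, 27, 20, 11, 7, 4]
175 [1, -1, 2, 2, 1, 3, 2, 0, 3, 14, 32, 42, 48, 50, 54, 52, 49, 46, 36, 25, 17, 12, 7, 6, 5, 5]
176 [3, -2, 0, 1, 1, 1, 0, 4, 4, 14, 31, 43, 48, 49, 50, 47, 46, 39, 27, 14, 9, 6, 5, 4, 4, 3]
177 [2, 3, 2, 2, 2, 0, 1, 2, 6, 16, 32, 45, 48, 46, 47, 43, 41, 31, 20, 11, 7, 4, 4, 4, 4, 4]
178 [2, 1, 1, 4, 1, 0, 0, 6, 6, 17, 36, 44, 49, 48, 44, 47, 37, 22, 13, 8, 6, 5, 4, 4, 4, 5]
179 [9, 7, 3, 0, 0, 1, 2, 5, 7, 17, 31, 44, 48, 46, 44, 40, 26, 15, 9, 6, 5, 4, 4, 4, 4, 4]
180 [26, 19, 4, 0, 2, 4, 0, 3, 7, 16, 34, 46, 49, 43, 40, 28, 16, 11, 6, 6, 4, 4, 4, 3, 4, 2]
181 [41, 23, 9, 4, 2, 0, 2, 4, 8, 15, 30, 42, 44, 40, 26, 16, 11, 8, 6, 6, 4, 4, 4, 3, 3, 1]
182 [48, 30, 10, 4, 0, 2, 3, 3, 4, 17, 32, 37, 39, 27, 17, 13, 8, 6, 4, 5, 4, 4, 3, 2, 3, 3]
183 [52, 29, 11, 4, 2, 2, 2, 6, 8, 13, 27, 31, 24, 15, 11, 8, 6, 4, 5, 4, 3, 3, 4, 5, 3, 3]
184 [52, 31, 13, 3, 2, 3, 2,
[... 1842 characters left out ...]
7, 55, 55, 55, 55, 48, 33, 15, 4, 1]
177 [5, 5, 3, 6, 11, 18, 31, 50, 61, 62, 71, 70, 64, 59, 42, 21, 6, 3]
178 [3, 3, 4, 9, 17, 29, 48, 62, 68, 72, 72, 69, 70, 65, 50, 29, 9, 2]
179 [4, 4, 7, 12, 25, 45, 63, 68, 70, 68, 71, 71, 73, 63, 56, 35, 23, 18]
180 [4, 6, 8, 17, 34, 50, 65, 70, 73, 66, 71, 73, 69, 68, 62, 51, 45, 36]
181 [5, 7, 11, 21, 39, 57, 66, 69, 67, 71, 72, 70, 69, 73, 68, 67, 59, 52]
182 [5, 7, 12, 24, 41, 58, 66, 65, 70, 69, 69, 71, 71, 69, 70, 71, 65, 62]
183 [4, 6, 12, 23, 41, 56, 67, 69, 70, 70, 68, 69, 71, 72, 69, 69, 69, 67]
184 [4, 5, 10, 20, 38, 54, 65, 69, 68, 73, 71, 69, 70, 68, 69, 69, 67, 67]
185 [3, 3, 7, 19, 33, 49, 61, 69, 68, 69, 74, 68, 69, 67, 66, 67, 64, 68]
```

```bash
python3 - <<'E'
from h import *
from tilt import d2
im=pickle.load(open("w21.pkl","rb"))["img"].astype(int)
sub=im[100:300]; R_,G,B=[sub[:,:,i] for i in range(3)]
for thr in (130,140,150):
    m=((R_>thr)&(G>50)&(B<60)&(R_-G>50)).astype(np.uint8); m=cv2.morphologyEx(m,cv2.MORPH_OPEN,np.ones((5,5)))
    n,l,st,c=cv2.connectedComponentsWithStats(m); i=1+np.argmax(st[1:,4]); print(st[i],c[i]+[0,100])
print([(v,im[v,283].tolist()) for v in list(range(128,150,2))+list(range(200,220,2))])
M=np.array(d2["cam_to_world"])
# intersect rays for the disc's top/bottom rows with tool plane y~0 for several centre depths
def rayt(u,v):
    o,r=ray(d2,u,v); return o,r
for zc in (40,42,44,46):
    o,r=rayt(282,176.5); p=o+r*(zc-o[2])/r[2]; print("disc ctr z",zc,p.round(1), "depth",np.round((np.linalg.inv(M)@np.r_[p,1])[2],1))
E
```

```text
[  237    31    90   169 11336] [281.24020819 214.3555928 ]
[ 237   32   90  168 8679] [281.65975343 210.80642931]
[ 238   44   89   67 4684] [281.67186166 176.95644748]
[(128, [162, 174, 163]), (130, [107, 84, 58]), (132, [142, 66, 0]), (134, [144, 67, 4]), (136, [142, 66, 4]), (138, [142, 69, 0]), (140, [143, 68, 1]), (142, [146, 69, 5]), (144, [159, 69, 0]), (146, [167, 77, 0]), (148, [169, 79, 0]), (200, [172, 78, 0]), (202, [175, 82, 1]), (204, [176, 79, 4]), (206, [173, 78, 0]), (208, [171, 77, 0]), (210, [165, 72, 0]), (212, [151, 68, 0]), (214, [150, 66, 0]), (216, [149, 67, 0]), (218, [146, 63, 0])]
disc ctr z 40 [37.1 -1.1 40. ] depth 176.7
disc ctr z 42 [36.7 -1.1 42. ] depth 178.7
disc ctr z 44 [36.3 -1.  44. ] depth 180.8
disc ctr z 46 [35.9 -1.  46. ] depth 182.8
```

Everything now agrees on a tilt of about 31°: the side edges give 30 to 32°, and the wrist disc's aspect and depth agree too. I lower to the final position.

```bash
python3 -m handwheel '[[[0,3,0.5,12,0],[0,3,0,12,0],[0,0,0,12,0],[0,0,0,0,0],[0,0,0,0,0],[0,0,0,0,0],[0,0,0,0,0]]]' 90
python3 snap.py wrist w22; python3 snap.py side s22; python3 snap.py top t22; python3 - <<'E'
from meas import *
s=pickle.load(open("s22.pkl","rb"))
c=cv2.resize(s["img"][140:240,220:320,::-1],None,fx=6,fy=6,interpolation=cv2.INTER_CUBIC)
cv2.imwrite("pics/s22c.png",cv2.convertScaleAbs(c,alpha=1.7,beta=0))
E
```

```text
t: 22.95
tcp_pos: [576.6, -16.3, 218.0]
ee_rot: [3.139, 0.125, 0.002]
contact_force: [-0.7, -0.4, -1.8]
finger_gap: 0.689
23.0 [576.53 -16.27 217.97] yaw 4.57 z [ 1.1e-03 -3.0e-04 -1.0e+00] [-0.1  0.5 -2. ] 0.693 [-0.22  0.09  1.77  0.    1.28  1.27]
23.05 [576.48 -16.25 217.87] yaw 4.57 z [ 1.e-03 -2.e-04 -1.e+00] [-0.4 -0.3 -2. ] 0.692 [-0.22  0.09  1.77  0.    1.28  1.27]
23.1 [576.43 -16.25 217.8 ] yaw 4.57 z [ 8.e-04 -2.e-04 -1.e+00] [-0.5  0.  -2.6] 0.692 [-0.22  0.09  1.77 -0.    1.28  1.27]
```

View pics/s22c.png

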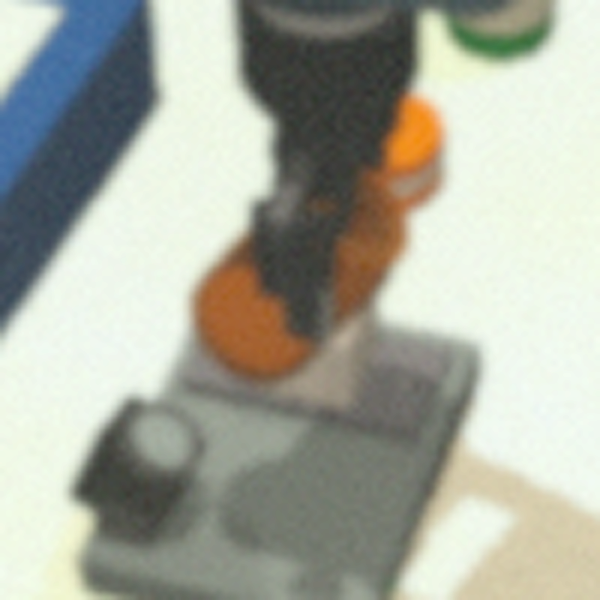

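View pics/w22.png

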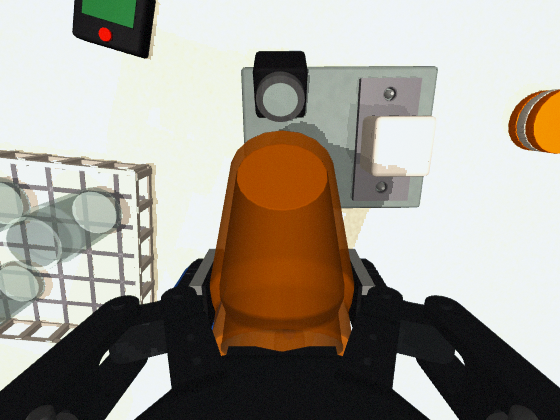

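View pics/t22.png

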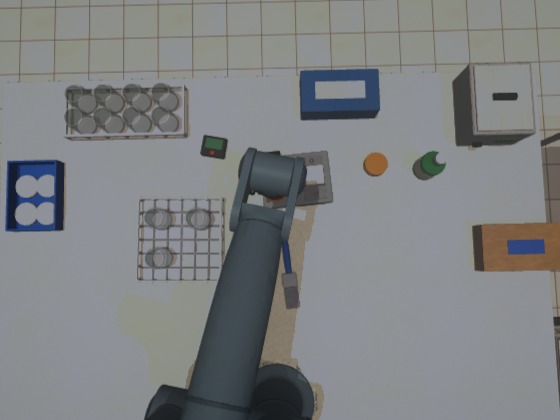

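```bash
python3 - <<'E'
from h import *
w=pickle.load(open("w22.pkl","rb"));s=pickle.load(open("s22.pkl","rb"))
cv2.imwrite("pics/w22c.png",cv2.resize(w["img"][40:220,200:380,::-1],None,fx=3.3,fy=3.3,interpolation=cv2.INTER_CUBIC))
tcp=np.array([576.43,-16.25,217.8]);y=np.radians(4.57);Rt=np.array([[np.cos(y),np.sin(y),0],[np.sin(y),-np.cos(y),0],[0,0,-1.]])
L1=plane(w,279.5,98,85); L2,gap=tri(w,(279.5,98),s,(220+165/6,140+442/6))
b=tcp+Rt@np.array([38.8,0,45.4]);bw=tcp+Rt@np.array([38.8,-1.1,45.4])
sx=np.array([np.cos(y),np.sin(y),0]);sy=np.array([-np.sin(y),np.cos(y),0]);n=-.5*sx+.866*np.array([0,0,1])
print("lens",L1,L2,gap,"bottom",b)
for L in (L1,L2,np.array([662.8,-7.5,85])):
    v=bw-L; print("along",v@n,"off y",v@sy,"off perp",v@np.cross(sy,n))
n31=-np.sin(np.radians(31))*sx+np.cos(np.radians(31))*np.array([0,0,1])
print("side bottom pred",(proj(s,b)-[220,140])*6)
q=np.cross(n31,b-np.array(s["cam_to_world"])[:3,3]);q/=np.linalg.norm(q)
print("edges",[((proj(s,b+8*n31+k*31*q)-[220,140])*6).round() for k in(1,-1)],[((proj(s,b+70*n31+k*31*q)-[220,140])*6).round() for k in(1,-1)])
E
```

```text
lens [663.31477141  -6.58299638  85.        ] [662.14188964  -7.13198265  84.66149116] 2.624892472996068 bottom [615.10664447 -13.15853236 172.4       ]
along 99.97778973154259 off y -1.6135516117872366 off perp 1.630776984968243
along 99.66449116615118 off y -1.1597624159071005 off perp 2.8503980011397942
along 99.68469027253205 off y -0.7404788313254087 off perp 2.138425247974496
side bottom pred [250.70161257 332.92973356]
edges [array([209., 277.]), array([309., 371.])] [array([272., 206.]), array([375., 304.])]
```

View pics/w22c.png

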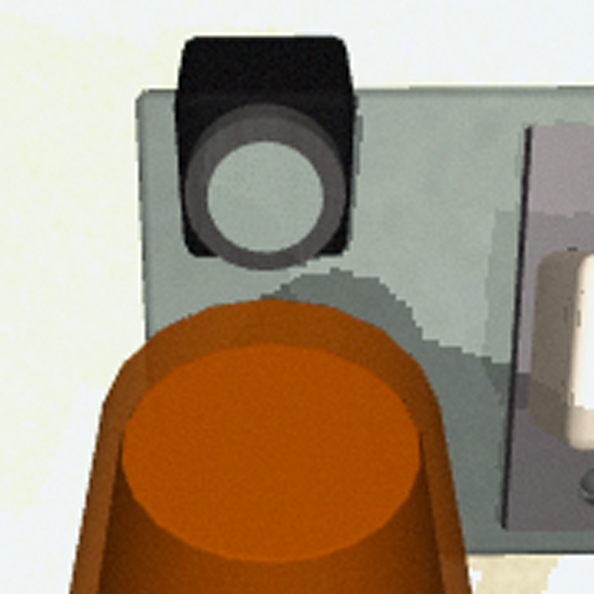

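Measured against the lens, the jar's bottom is 99.8 mm out, with offsets of about 1.2 mm in y and 2 mm perpendicular. I make a small correction, let it settle, check and hand in.

```bash
python3 -m handwheel '[[[0,-2,-1,1,0],[0,0,0,0,0],[0,0,0,0,0],[0,0,0,0,0],[0,0,0,0,0],[0,0,0,0,0],[0,0,0,0,0],[0,0,0,0,0]]]' 90
python3 snap.py wrist w23; python3 snap.py side s23; python3 - <<'E'
from h import *
from cell import state
s=state();w=pickle.load(open("w23.pkl","rb"));print(s["tcp_pos"],abs(s["qd"]).max())
y=np.radians(4.6);Rt=np.array([[np.cos(y),np.sin(y),0],[np.sin(y),-np.cos(y),0],[0,0,-1.]])
b=s["tcp_pos"]+Rt@np.array([38.8,-.5,45.4]);sx=Rt[:,0];sy=-Rt[:,1];n=-.5*sx+.866*np.array([0,0,1])
for L in ([662.8,-7.0,85],[664.5,-8.3,85]):
    v=b-L;print(v@n,v@sy,v@np.cross(sy,n))
S=pickle.load(open("s23.pkl","rb"))["img"]
a=cv2.resize(S[140:290,210:340,::-1],None,fx=4,fy=4);cv2.imwrite("pics/s23c.png",cv2.convertScaleAbs(a,alpha=1.6,beta=0))
E
```

```text
t: 23.9
tcp_pos: [574.1, -15.3, 216.3]
ee_rot: [-3.139, -0.125, 0.0]
contact_force: [0.0, -0.1, -0.8]
finger_gap: 0.69
23.95 [574.15 -15.35 216.32] yaw 4.57 z [ 1.e-04  0.e+00 -1.e+00] [-0.1  0.1 -2.3] 0.69 [-0.22  0.09  1.77  0.    1.28  1.27]
24.0 [574.13 -15.34 216.28] yaw 4.57 z [ 0. -0. -1.] [ 0.3  0.1 -2.6] 0.688 [-0.22  0.09  1.77 -0.    1.28  1.27]
[574.12646464 -15.34290642 216.27512855] 0.0020306587686535404
99.49636094207926 -0.7045107534632427 -0.5849970725878227
100.29149368795335 0.7276399598889435 -1.9621669884417205
```

View pics/s23c.png

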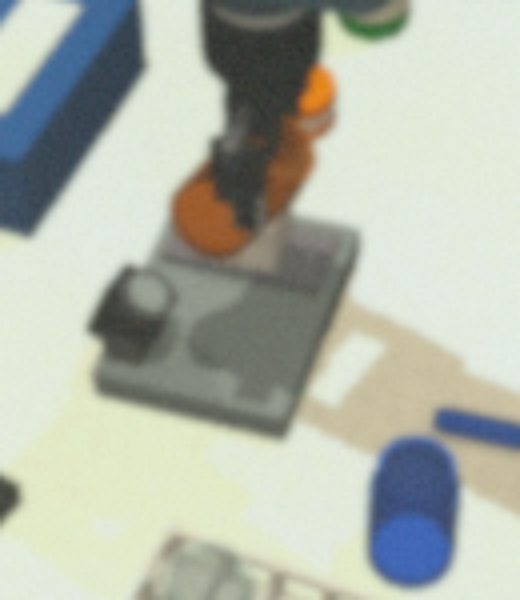

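View pics/w23.png

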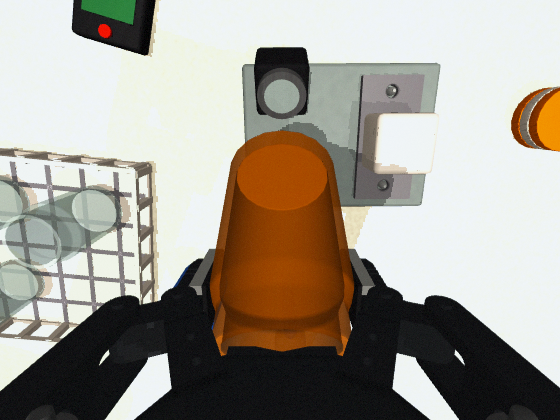

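The jar is held still with its bottom about 100 mm from the lens and within about 2 mm of its axis. The cover is still seated with both pegs visible, and everything else is untouched.

```bash
python3 -c "
from cell import hand_in;print(hand_in())"
```

```text
the job is handed in; nothing more can be done
None
```

I handed the job in at about 24 s, with the cover set on the lamp and the amber jar held in front of the camera.

- **Cover:** I lowered it over both pegs and let go. Contact came exactly 30 mm above its height on the table, which means it is fully down. Both peg tips were still visible in the holes in the last wrist picture.
- **Tilting the jar:** The tool can only point straight down, so I turned the jar in the grip by pushing its foot against the crate's front rail. The first push left it at about 22° and it slipped a few mm in the pads. The wrist picture alone had suggested 30°, but the side view showed it was short, so I pushed a second time.
- **Final pose:** The bottom is about 100 mm from the lens (99.5–100.3 mm) and about 2 mm or less off the lens axis, allowing for the lens estimates differing by about 2 mm. The tilt is about 31°, with estimates from 30 to 32° against the 30° asked. The arm was still, and the grip force was set to 90 N.
- **Other items:** I saw no change in the clear jars, brush, soap bottle, lids, timer or blue jar. At the end, I only viewed the brush, soap bottle and clear jars in part.

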